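# Hang washed brushes on the drier and start it

### The job

Hang every washed make-up brush that stands in the clear rinse caddy by its loop on the revolving rack of the brush drier, each on a free hook of its own; turn the rack by the knob on top to bring free hooks round to the hood's open front, and leave the brushes that already hang there on their hooks. When all are hanging, start the drier: turn its timer dial clockwise from off to the fifth click. Leave everything else on the shelf where it is.

Things in the scene. Friction and masses are not known exactly. Their poses are not given: they have to be found in the camera images.
- drier: Brush drier, fixed: white housing 290 x 410 x 50 mm. Origin: rack axis at shelf height; x points away from its open front, z up; housing y -265 to 145 mm. Clear hood round the rack: wall 133-137 mm from the axis, flat roof 212-216 mm above the shelf; wall and roof are cut away only within 60 degrees of its -x direction, so hooks are loaded there. Timer dial on the deck at (-55, -210) mm.
- rack: Revolving steel rack; origin on its axis 50 mm above the shelf. Turns endlessly, stays put (friction 0.09 N m). Round white turning knob, 34 mm wide and high, middle 195 mm above this origin (above the roof). Six level hooks of 5 mm wire every 60 degrees from a 24 mm radius hub, 128 mm above this origin, straight to 105 mm from the axis, then tips bend up (top 11.5 mm above wire centre).
- caddy: Loose clear acrylic rinse caddy, 116 mm square, 50 mm high, 0.5 kg, open on top, with four square wells 52 mm wide side by side (floor and walls 4 mm). Origin: middle of its underside.
- dial (a joint): Timer dial angle in rad: 0 = off, grows clockwise seen from above, end stop at 4.71. Clicks into a detent every 0.524 rad (30 degrees) and settles into the nearest when let go; passing a click takes 0.05 N m.
- dial_grip (a point): On the dial's upright axis, 78 mm above the shelf. Grip bar 46 mm long, 12 mm wide, 59 to 85 mm above the shelf, on a 54 mm disc. Its x axis runs along the bar to the white line that points to the tick; the broad tick is off (then x is along the drier's x).
- hook0 (a point): Point on the centreline of one of the six hooks, 85 mm from the rack's axis, where a loop should hang: between the hook's upturned tip and a round black stop bead (16 mm wide, 58 mm from the axis) that keeps loops off the hub. Taken or free: see where brushes hang.
- hook1 (a point): Point on the centreline of one of the six hooks, 85 mm from the rack's axis, where a loop should hang: between the hook's upturned tip and a round black stop bead (16 mm wide, 58 mm from the axis) that keeps loops off the hub. Taken or free: see where brushes hang.
- hook2 (a point): Point on the centreline of one of the six hooks, 85 mm from the rack's axis, where a loop should hang: between the hook's upturned tip and a round black stop bead (16 mm wide, 58 mm from the axis) that keeps loops off the hub. Taken or free: see where brushes hang.
- hook3 (a point): Point on the centreline of one of the six hooks, 85 mm from the rack's axis, where a loop should hang: between the hook's upturned tip and a round black stop bead (16 mm wide, 58 mm from the axis) that keeps loops off the hub. Taken or free: see where brushes hang.
- hook4 (a point): Point on the centreline of one of the six hooks, 85 mm from the rack's axis, where a loop should hang: between the hook's upturned tip and a round black stop bead (16 mm wide, 58 mm from the axis) that keeps loops off the hub. Taken or free: see where brushes hang.
- hook5 (a point): Point on the centreline of one of the six hooks, 85 mm from the rack's axis, where a loop should hang: between the hook's upturned tip and a round black stop bead (16 mm wide, 58 mm from the axis) that keeps loops off the hub. Taken or free: see where brushes hang.
- b1: Washed brush standing loosely hair-down in a caddy well; may be absent. 45 g, 104 mm high: brown hair 38 mm wide, metal ferrule, black handle, rectangular loop 20 (y) x 7 (x) mm. Origin: middle of the hair end; z to the loop. Loop opening in the y-z plane 12 mm wide, 22 mm high, centre 88 mm above the origin, top bar 5 mm; hung, that centre is 8.5 mm below the hook's centreline.
- b2: Washed brush standing loosely hair-down in a caddy well; may be absent. 45 g, 98 mm high: brown hair 36 mm wide, metal ferrule, black handle, rectangular loop 20 (y) x 7 (x) mm. Origin: middle of the hair end; z to the loop. Loop opening in the y-z plane 12 mm wide, 22 mm high, centre 82 mm above the origin, top bar 5 mm; hung, that centre is 8.5 mm below the hook's centreline.
- b3: Washed brush standing loosely hair-down in a caddy well; may be absent. 45 g, 108 mm high: brown hair 36 mm wide, metal ferrule, black handle, rectangular loop 20 (y) x 7 (x) mm. Origin: middle of the hair end; z to the loop. Loop opening in the y-z plane 12 mm wide, 22 mm high, centre 92 mm above the origin, top bar 5 mm; hung, that centre is 8.5 mm below the hook's centreline.
- b4: Washed brush standing loosely hair-down in a caddy well; may be absent. 45 g, 102 mm high: brown hair 42 mm wide, metal ferrule, black handle, rectangular loop 20 (y) x 7 (x) mm. Origin: middle of the hair end; z to the loop. Loop opening in the y-z plane 12 mm wide, 22 mm high, centre 86 mm above the origin, top bar 5 mm; hung, that centre is 8.5 mm below the hook's centreline.
- p1: Brush already drying on a hook; may be absent. 45 g, 104 mm high: brown hair 38 mm wide, metal ferrule, black handle, rectangular loop 20 (y) x 7 (x) mm. Origin: middle of the hair end; z to the loop. Loop opening in the y-z plane 12 mm wide, 22 mm high, centre 88 mm above the origin, top bar 5 mm; hung, that centre is 8.5 mm below the hook's centreline.
- p2: Brush already drying on a hook; may be absent. 45 g, 98 mm high: brown hair 36 mm wide, metal ferrule, black handle, rectangular loop 20 (y) x 7 (x) mm. Origin: middle of the hair end; z to the loop. Loop opening in the y-z plane 12 mm wide, 22 mm high, centre 82 mm above the origin, top bar 5 mm; hung, that centre is 8.5 mm below the hook's centreline.
- p3: Brush already drying on a hook; may be absent. 45 g, 108 mm high: brown hair 36 mm wide, metal ferrule, black handle, rectangular loop 20 (y) x 7 (x) mm. Origin: middle of the hair end; z to the loop. Loop opening in the y-z plane 12 mm wide, 22 mm high, centre 92 mm above the origin, top bar 5 mm; hung, that centre is 8.5 mm below the hook's centreline.
- lens_case: Lavender contact-lens case with two screw-top wells, 34 x 72 x 18 mm, loose bystander; origin at its underside.
- clipper: Steel nail clipper, 60 mm long, loose bystander; origin at its underside.
- mirror: Teal plastic hand mirror lying flat, 210 mm long, loose bystander; origin at its underside.
- ring_bowl: Small white ceramic ring bowl, 84 mm diameter, 32 mm high, loose bystander; origin at its underside.
- cream_jar: Small amber cream jar, 45 mm high, loose bystander; origin at its underside.
- tonic: Green glass tonic bottle, 130 mm high, loose bystander; origin at its underside.

How it is judged:
By the outcome, as a careful person would: the job done as asked, in the order asked, and still so for the second after the job is handed in, with the robot touching nothing.
Of b1, b2, b3, b4 only 2 to 3 are there at a start; the rules pass over those that are not, and their reading is None.
Of p1, p2, p3 only 1 to 3 are there at a start; the rules pass over those that are not, and their reading is None.
At some moment in a run one of caddy may be knocked a few centimetres aside while the robot is not near it.
It also fails if it takes over 210 s, if anything falls off the work surface, if the arm or the gripper's body presses on something with over 40 N, if the wrist force passes 120 N, or if a joint passes its speed limit or range.

### The arm

A 6-joint arm with a two-finger parallel gripper is mounted at the origin on the work surface. World frame = base frame: x ahead of the robot, y to its left, z up, the work surface at z = 0. Lengths are in mm, angles in rad, forces in N, time in s.
With the tool pointing down it reaches from about 400 to 925 mm from the base axis. Payload 12.5 kg.
Tool frame: the origin (TCP) lies between the finger pads; the fingertips stand 14 mm ahead of it and the grasp point (between the pads) lies 5 mm behind it; x points along the fingers, y is the direction in which the jaws open and shut, and the axes are right-handed (so a half turn about x gives the same grasp; the last joint's range is limited). The gripper opens to 95 mm and grips with 3 to 60 N. Pads are 20 mm wide; open, the fingers measure 119 mm over their backs; the gripper's body (75 mm by 180 mm) begins 59 mm behind the grasp point.
Start: joints at [-1.428, 0.491, 1.559, -0, 1.092, -0.106], TCP at [153.923, -605.769, 200.761] pointing down, gripper open.
Joint ranges: [-3.1, 3.1], [-0.84, 2.19], [0.05, 2.79], [-1.13, 4.28], [0.06, 2.93], [-2.69, 2.69]. Speed limits (rad/s): [2.22, 2.22, 2.79, 3.14, 3.14, 3.14].

### API

Orientations are given as [roll, pitch, yaw] about the fixed x, y, z axes, in that order (R = Rz(yaw) Ry(pitch) Rx(roll)).
In Python, from cell import env, cams gives the robot as it stands.
- The arm moves only by the tool carry_out, never from a script. Its arguments are lists of equal length, an entry for each row: "grip": the closure, from -1 (fully open) to 1 (shut); "linear": the shift along the tool's x, y, z scaled (see below), a list of three; "turn": the turn about the tool's x scaled (see below). In form: {"grip": [grip, ...], "linear": [[tx, ty, tz], ...], "turn": [turn, ...]}. A call has 1 to 5 rows; each row shifts and turns the commanded pose from where the row before left it, along the tool's axes as they then stand; what a row does not reach is not made up. The controller multiplies each number of a shift by 0.5 m and each number of a turn by 180 degrees. A row lasts 1/10 s, in which the tool goes at most 50 mm and 8.59 degrees, less where a joint would pass 70% of its speed; a pose out of reach is approached as far as the arm can. A call with a number of a shift or a turn outside -1 to 1 is refused whole. A call with a gripper value outside its range is refused whole. The fingers move at their own pace and stop on an object; the grip force is fixed at half the most. Time passes only in rows, so rows that do not move let the fingers close. It gives the time, the measured TCP pose, the force and the opening at its end, in the units of the state.
- env.state(): the state, without advancing time (a new reading comes with each control period).
- cams.read_camera(name): name is "side" or "top" or "wrist"; returns the picture (480x640x3 uint8, blue, green, red); there is no depth.
- cams.camera_info(name): a dict with "fx", "fy", "cx", "cy" (pixels), "dist" ([k1, k2, p1, p2, k3] as OpenCV has them; the pictures are not rectified), "view" (4x4, takes a point from world to camera coordinates). Camera axes: x right, y down, z forward; pixel columns grow to the right and rows downward; lengths in mm; the calibration is good to about 2 mm. A picture is of the moment at which its call begins: read the wrist's pose just before it. camera_info takes no time and is no camera call; for the wrist camera it gives the pose at the moment of the call.
- env.job_done(): hands the job in, once; it reports no verdict.
The state is a dict: "t": time; "joints": joint angles; "qvel": joint speeds; "tau": joint torques, N m; "eef_pos": TCP position; "tcp_rot": TCP orientation; "ft_force": force on the tool from outside, world axes, zero at the start; "moment": the same for the moment, N m; "opening": opening from 0.0 (shut) to 1.0 (fully open).
Only numpy, scipy, OpenCV 4.12 (cv2) and the standard library are available. Lean on these libraries where they do the work, as an engineer would, in place of code of your own. Each camera call takes 0.05 s, during which the arm holds its last target. There are 200 camera calls.

## Working session

There is one attempt and no reset: what is moved stays moved. The work goes in short steps, Python scripts to look and compute and a tool call to move; the robot and the scene stay as the last step left them, time stands still between calls to the robot, and variables do not carry over. Pictures are saved under pics/ and viewed, about 12 in all and at most 16, crops included, and the job is handed in when it is done.

Besides the shell and the picture viewer there is one more tool, called after ">>>" as a command line: name --pt "numbers of a row" for each row, then --argument value for the rest. carry_out: Moves the arm, as the interface text tells. Shifts and turns lie within -1 to 1; 1 stands for 0.5 m of shift or 180 degrees of turn. Its arguments: {"type":"object","properties":{"grip":{"type":"array"},"linear":{"type":"array"},"turn":{"type":"array"}},"required":["grip","linear","turn"]}

```bash
ls; mkdir -p pics; python3 - <<'E'
from cell import env,cams
import cv2,numpy as np
np.set_printoptions(precision=3,suppress=True)
for n in ("top","side","wrist"):
    cv2.imwrite(f"pics/{n}0.png",cams.read_camera(n)); i=cams.camera_info(n)
    print(n,i["fx"],i["fy"],i["cx"],i["cy"],i["dist"]);V=np.array(i["view"]);print(V, -V[:3,:3].T@V[:3,3])
print(env.state())
E
```

```text
pics
top 442.66217476661353 442.66217476661353 317.2966737116175 244.85740929485146 [0.018 0.    0.    0.    0.   ]
[[  -0.039   -0.999    0.001   15.832]
 [  -0.972    0.037   -0.234  517.905]
 [   0.234   -0.01    -0.972 1095.392]
 [   0.       0.       0.       1.   ]] [ 247.791    7.354 1186.131]
side 579.9428745649566 579.9428745649566 323.34002456123284 239.04470137127194 [-0.144  0.     0.     0.     0.   ]
[[   0.959   -0.285   -0.012 -495.086]
 [  -0.228   -0.741   -0.631  184.187]
 [   0.171    0.608   -0.775 1863.075]
 [   0.       0.       0.       1.   ]] [  198.732 -1137.042  1554.904]
wrist 404.6370553339624 404.6370553339624 319.97528642720147 244.5178546990472 [-0.036  0.     0.     0.     0.   ]
[[   0.246   -0.969   -0.    -624.53 ]
 [  -0.938   -0.239    0.253  -28.767]
 [  -0.245   -0.062   -0.967  389.211]
 [   0.       0.       0.       1.   ]] [ 222.422 -587.992  383.593]
{'t': 0.15, 'joints': array([-1.428,  0.491,  1.559,  0.   ,  1.092, -0.106]), 'qvel': array([-0.001, -0.002, -0.002,  0.001,  0.001, -0.   ]), 'tau': array([  0.001, -61.29 , -25.828,   0.069,   0.047,  -0.   ]), 'eef_pos': array([ 153.894, -605.563,  200.298]), 'tcp_rot': array([-1.703,  1.57 ,  1.688]), 'ft_force': array([ 0.3  , -0.068,  0.953]), 'moment': array([0.035, 0.01 , 0.034]), 'opening': 0.99922555172241}
```

View pics/top0.png

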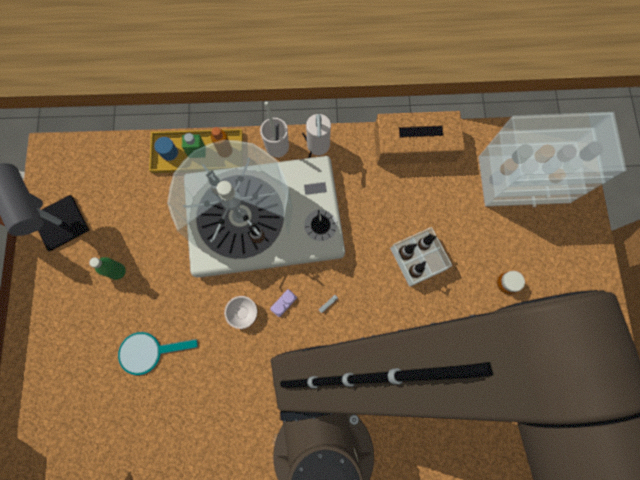

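View pics/side0.png

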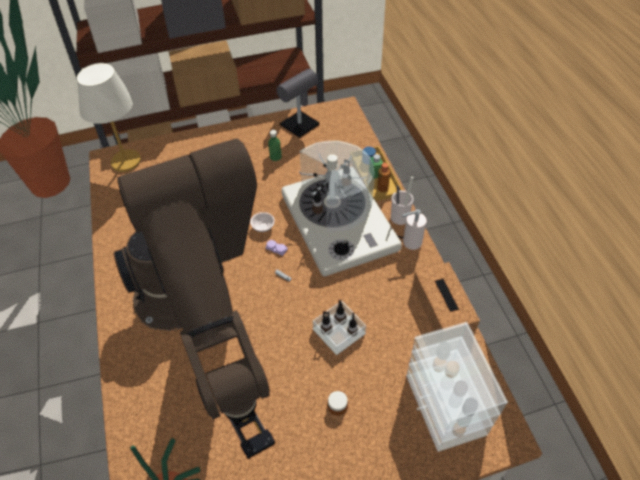

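Top: drier housing at px (187–343, 157–273), knob (224,188), dial (320,224), caddy (422,257) with 3 brushes. The side view agrees. Now enlarging and measuring.

```bash
cat > h.py <<'E'
import numpy as np,cv2
from cell import env,cams
from scipy.spatial.transform import Rotation as R
np.set_printoptions(precision=3,suppress=True)
def cam(n):
    i=cams.camera_info(n);K=np.array([[i["fx"],0,i["cx"]],[0,i["fy"],i["cy"]],[0,0,1]]);return K,np.array(i["dist"]),np.array(i["view"])
def ray(c,p):
    K,d,V=c;u=cv2.undistortPoints(np.array([[p]],float),K,d)[0,0]
    return -V[:3,:3].T@V[:3,3],V[:3,:3].T@np.array([*u,1])
def onz(c,p,z):
    o,d=ray(c,p);return o+d*(z-o[2])/d[2]
def proj(c,P):
    K,d,V=c;P=np.atleast_2d(P).astype(float);return cv2.projectPoints(P,cv2.Rodrigues(V[:3,:3])[0],V[:3,3],K,d)[0][:,0]
def tri(rs):
    A=0;b=0
    for o,d in rs:
        d=d/np.linalg.norm(d);M=np.eye(3)-np.outer(d,d);A=A+M;b=b+M@o
    return np.linalg.solve(A,b)
def fr(): # tool position and axes (columns world)
    s=env.state();return s["eef_pos"],R.from_euler("xyz",s["tcp_rot"]).as_matrix()
E
python3 - <<'E'
from h import *
im=cv2.imread("pics/top0.png")
a=cv2.resize(im[135:285,160:360],None,fx=4,fy=4,interpolation=3)
cv2.imwrite("pics/a1.png",a)
b=cv2.resize(im[220:295,380:480],None,fx=4,fy=4,interpolation=3)
s=cv2.imread("pics/side0.png");c=cv2.resize(s[290:365,295:395],None,fx=4,fy=4,interpolation=3)
d=cv2.resize(s[135:210,280:380],None,fx=4,fy=4,interpolation=3)
e=cv2.resize(s[200:275,300:400],None,fx=4,fy=4,interpolation=3)
cv2.imwrite("pics/a2.png",np.vstack([np.hstack([b,c]),np.hstack([d,e])]))
p,M=fr();print(p);print(M)
E
```

```text
[ 153.894 -605.563  200.298]
[[-0.     0.246 -0.969]
 [ 0.001 -0.969 -0.246]
 [-1.    -0.001 -0.   ]]
```

View pics/a1.png

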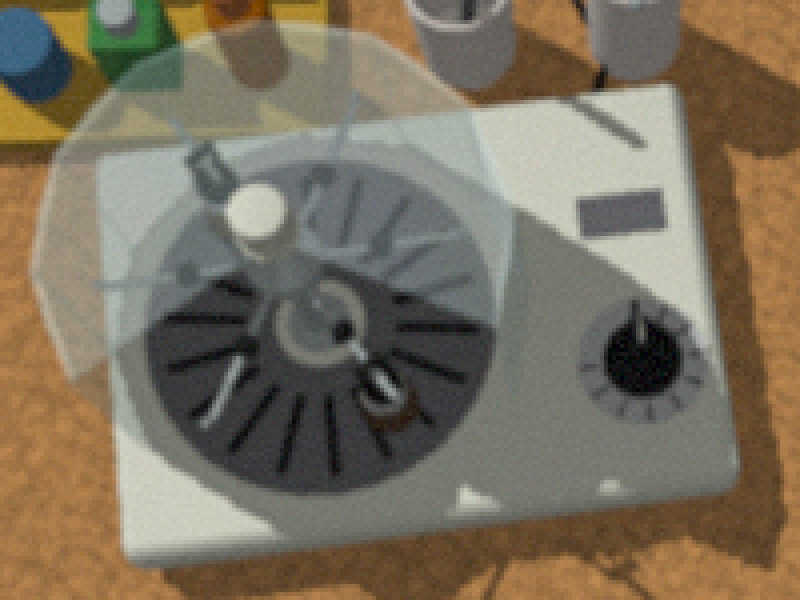

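View pics/a2.png

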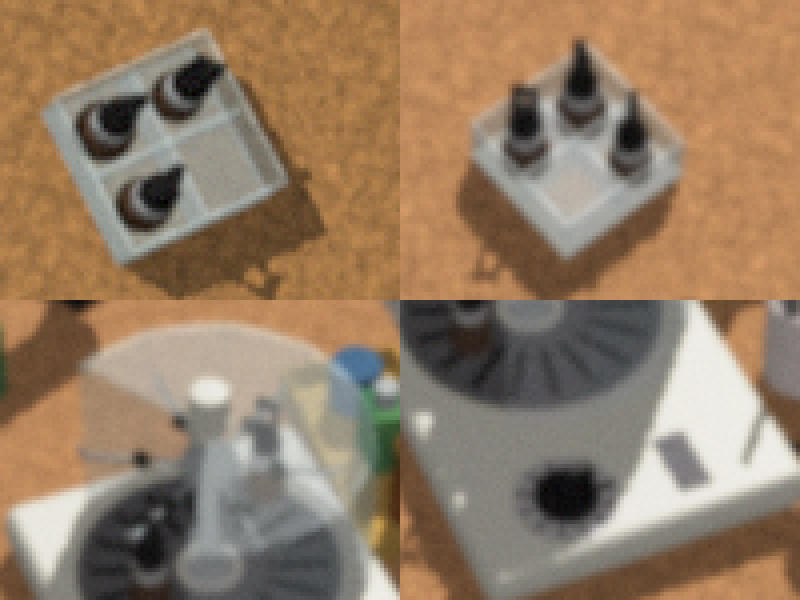

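The crops show taken hooks at crop px (385,385) front-right and (210,170) back-left. The other four are free: front-left, left, right and back-right. Three brushes stand in the caddy and its lower-right well is empty; the dial line points to crop-up (off). Next, compute the poses.

```bash
python3 - <<'E'
from h import *
c=cam("top");s=cam("side")
q=lambda x,y:(160+x/4,135+y/4)
for n,p,z in [("knobtop",(258,208),262),("houseTR",(680,88),50),("houseBR",(735,478),50),("houseBL",(125,552),50),("houseTL",(100,155),50),
 ("plate c",(322,322),52),("dial",(643,350),75),("tipFL",(207,423),188),("beadFL",(246,343),178),("beadFR",(345,328),178),("tipR",(470,236),188),("beadR",(380,243),178),("beadUR",(322,178),178),("beadL",(187,271),178),("tipL",(100,285),185),
 ("tipUR",(355,97),188)]:
    print(n,onz(c,q(*p),z))
b=lambda x,y:(380+x/4,220+y/4)
for n,p,z in [("cTL",(45,108),50),("cT",(207,30),50),("cR",(287,183),50),("cB",(122,262),50)]+[("l1",(133,103),100),("l2",(210,72),100),("l3",(172,182),100)]: print(n,onz(c,b(*p),z))
# side loops & knob
bs=lambda x,y:(295+x/4,290+y/4)
for n,p,pp in [("L1",(133,103),(522-400,95)),("L2",(210,72),(579-400,50)),("L3",(172,182),(0,0))]:
    pass
for n,pt,ps in [("knob",q(258,208),(280+208/4,135+(390-300)/4))]+[(f"l{i}{j}",b(*t),bs(*u)) for i,t in enumerate([(133,103),(210,72),(172,182)]) for j,u in enumerate([(122,95),(179,50),(232,105)])]:
    P=tri([ray(c,pt),ray(s,ps)]);print(n,P,proj(c,P)[0]-pt)
E
```

```text
knobtop [609.457 198.135 262.   ]
houseTR [769.658 -49.069  50.   ]
houseBR [492.183 -72.648  50.   ]
houseBL [458.365 325.567  50.   ]
houseTL [734.974 350.147  50.   ]
plate c [609.018 198.     52.   ]
dial [574.57  -15.322  75.   ]
tipFL [506.912 241.631 188.   ]
beadFL [557.57 221.75 178.  ]
beadFR [564.64  163.174 178.   ]
tipR [615.955  87.158 188.   ]
beadR [617.236 142.082 178.   ]
beadUR [660.214 176.934 178.   ]
beadL [603.851 257.466 178.   ]
tipL [594.552 306.957 185.   ]
tipUR [707.823 155.297 188.   ]
cTL [ 507.586 -198.799   50.   ]
cT [ 556.669 -310.556   50.   ]
cR [ 451.45  -352.272   50.   ]
cB [ 403.834 -240.44    50.   ]
l1 [ 497.257 -245.339  100.   ]
l2 [ 515.498 -295.734  100.   ]
l3 [ 445.834 -265.067  100.   ]
knob [608.975 198.246 260.746] [0.062 0.411]
l00 [ 475.023 -251.037   78.173] [ 1.196 10.349]
l01 [ 496.393 -244.966  101.557] [0.014 0.196]
l02 [ 523.87  -262.091   29.743] [-0.197 -3.792]
l10 [ 471.492 -285.598  139.439] [ 1.77  13.696]
l11 [ 492.425 -279.019  159.383] [0.291 3.422]
l12 [ 518.692 -297.589   93.545] [-0.042 -0.61 ]
l20 [ 445.984 -266.266   95.135] [0.02 0.29]
l21 [ 466.372 -260.856  123.781] [-0.248 -9.993]
l22 [ 490.737 -279.073   57.658] [ -0.055 -14.043]
```

Drier axis is at world (609,198), yaw ≈4.9°; the dial check agrees (predicted 572,-16; seen 574,-15). Hooks lie at 156.5°+60k: 216.5° and 36.5° are taken, and 156.5° is free and already in front. Moving above the caddy at about (480,-275).

>>> carry_out --grip '[-1, -1, -1, -1, -1]' --pt "0 -0.048 -0.079" --pt "0 -0.048 -0.079" --pt "0 -0.048 -0.079" --pt "0 -0.048 -0.079" --pt "0 -0.048 -0.079" --turn '[0, 0, 0, 0, 0]'

```text
t: 0.65
eef_pos: [316.7, -439.3, 200.7]
tcp_rot: [-1.408, 1.571, 1.982]
ft_force: [0.8, -0.6, -0.7]
opening: 0.998
```

>>> carry_out --grip '[0.1, 0.1, 0.1, 0.1, 0.1]' --pt "0 -0.048 -0.079" --pt "0 -0.048 -0.079" --pt "0 -0.048 -0.079" --pt "0 -0.048 -0.079" --pt "0 -0.048 -0.079" --turn '[0, 0, 0, 0, 0]'

```text
t: 1.15
eef_pos: [478.7, -274.3, 200.7]
tcp_rot: [0.052, 1.571, -2.841]
ft_force: [1.0, -0.8, -0.6]
opening: 0.637
```

>>> carry_out --grip '[0.1, 0.1]' --pt "0 0 0" --pt "0 0 0" --turn '[0, 0]'

```text
t: 1.35
eef_pos: [478.0, -275.1, 200.5]
tcp_rot: [-0.46, 1.57, 2.933]
ft_force: [-0.8, 0.2, 0.1]
opening: 0.482
```

```bash
python3 - <<'E'
from h import *
p,M=fr();c=cam("wrist");im=cams.read_camera("wrist");cv2.imwrite("pics/w1.png",im);np.savez("w1.npz",K=c[0],d=c[1],V=c[2])
print(p,env.state()["joints"],env.state()["opening"]);print(M)
print(proj(c,[[497,-245,100],[517,-296,95],[446,-266,95]]))
E
```

```text
[ 478.024 -275.075  200.484] [-0.644  0.387  1.741 -0.     1.014  0.678] 0.465976957865549
[[-0.     0.248 -0.969]
 [ 0.    -0.969 -0.248]
 [-1.    -0.     0.   ]]
[[285.698 204.329]
 [362.134 193.959]
 [297.955 275.281]]
```

View pics/w1.png

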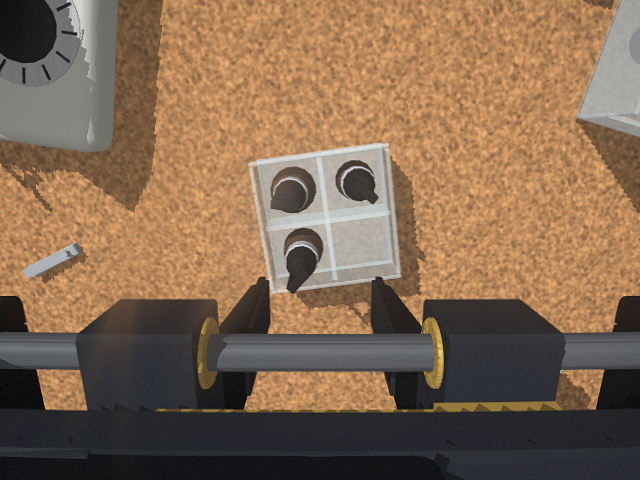

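Wrist view: caddy at px (250–400,145–292), loops near (278,207), (372,197) and (293,287). The 180 mm gripper body does run along the jaw axis. Zooming in on the loops for yaw.

```bash
python3 - <<'E'
import cv2
im=cv2.imread("pics/w1.png")
cv2.imwrite("pics/w1z.png",cv2.resize(im[145:301,248:404],None,fx=3.8,fy=3.8,interpolation=cv2.INTER_CUBIC)*1)
g=cv2.imread("pics/w1z.png");g=cv2.convertScaleAbs(g,alpha=2.2,beta=0);cv2.imwrite("pics/w1z.png",g);print(g.shape)
E
```

```text
(593, 593, 3)
```

View pics/w1z.png

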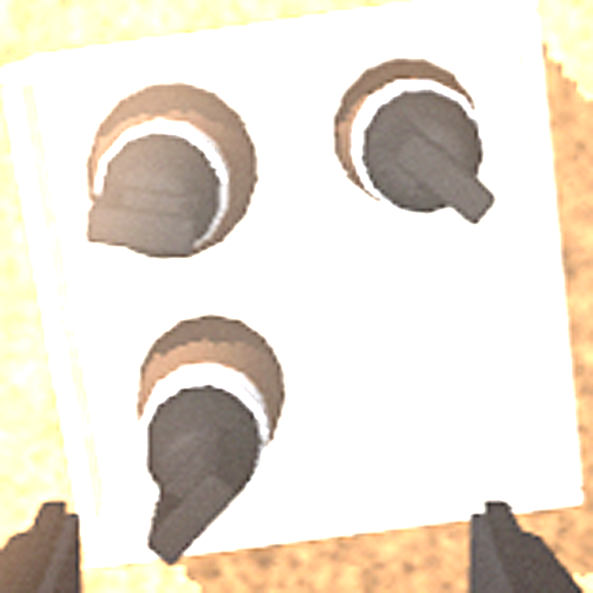

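```bash
python3 - <<'E'
from h import *
f=np.load("w1.npz");c=(f["K"],f["d"],f["V"])
q=lambda p:(248+p[0]/3.8,145+p[1]/3.8)
for n,a,b in [("l1",(90,222),(194,232)),("l2",(408,148),(484,210)),("l3",(164,553),(227,485))]:
  for z in (102,108,112):
    A=onz(c,q(a),z);B=onz(c,q(b),z);d=B-A;print(n,z,(A+B)/2,np.linalg.norm(d),np.degrees(np.arctan2(d[1],d[0]))%180)
t=cam("top");bb=lambda x,y:(380+x/4,220+y/4)
for n,a,pt in [("l1",(142,227),(142,101)),("l2",(446,179),(212,70)),("l3",(195,519),(178,178))]:
  P=tri([ray(c,q(a)),ray(t,bb(*pt))]);print(n,P,proj(c,P)[0]-q(a))
E
```

```text
l1 102 [ 497.013 -244.933  102.   ] 19.27716149772671 98.82046029965396
l1 108 [ 498.068 -245.194  108.   ] 18.86661341343765 98.82046029965403
l1 112 [ 498.772 -245.369  112.   ] 18.592914690578272 98.82046029965397
l2 102 [ 519.508 -296.933  102.   ] 18.238446372681782 65.84837809774373
l2 108 [ 520.085 -296.087  108.   ] 17.850019932430385 65.84837809774362
l2 112 [ 520.469 -295.524  112.   ] 17.59106897226275 65.84837809774362
l3 102 [ 443.894 -267.98   102.   ] 18.71094408365443 152.82156914511916
l3 108 [ 446.081 -267.751  108.   ] 18.312454801418053 152.8215691451191
l3 112 [ 447.539 -267.598  112.   ] 18.046795279927142 152.82156914511913
l1 [ 497.196 -246.991  109.96 ] [2.038 2.327]
l2 [ 518.527 -298.524   93.443] [0.506 0.388]
l3 [ 446.498 -267.268  108.574] [-0.473 -0.358]
```

>>> carry_out --grip '[0.1, 0.1, 0.1, 0.1]' --pt "0.04 -0.024 -0.026" --pt "0.04 -0.024 -0.026" --pt "0 0 0" --pt "0 0 0" --turn '[0, 0.031, 0, 0]'

```text
t: 1.8
eef_pos: [496.4, -247.2, 160.9]
tcp_rot: [-0.173, 1.57, 3.121]
ft_force: [0.8, -0.1, -0.1]
opening: 0.45
```

```bash
python3 - <<'E'
from h import *
p,M=fr();c=cam("wrist");im=cams.read_camera("wrist");cv2.imwrite("pics/w2.png",im);np.savez("w2.npz",K=c[0],d=c[1],V=c[2])
print(p,env.state()["opening"]);print(M)
q=proj(c,[[497,-245,102],[519,-297,102],[444,-268,102]]);print(q)
g=cv2.convertScaleAbs(cv2.resize(im[140:380,200:480],None,fx=2.8,fy=2.5,interpolation=cv2.INTER_CUBIC),alpha=2)
cv2.imwrite("pics/w2z.png",g)
E
```

```text
[ 496.378 -247.248  160.862] 0.4477503886630214
[[-0.001  0.152 -0.988]
 [ 0.    -0.988 -0.152]
 [-1.    -0.     0.001]]
[[316.857 254.482]
 [405.836 232.848]
 [339.283 335.98 ]]
```

View pics/w2z.png

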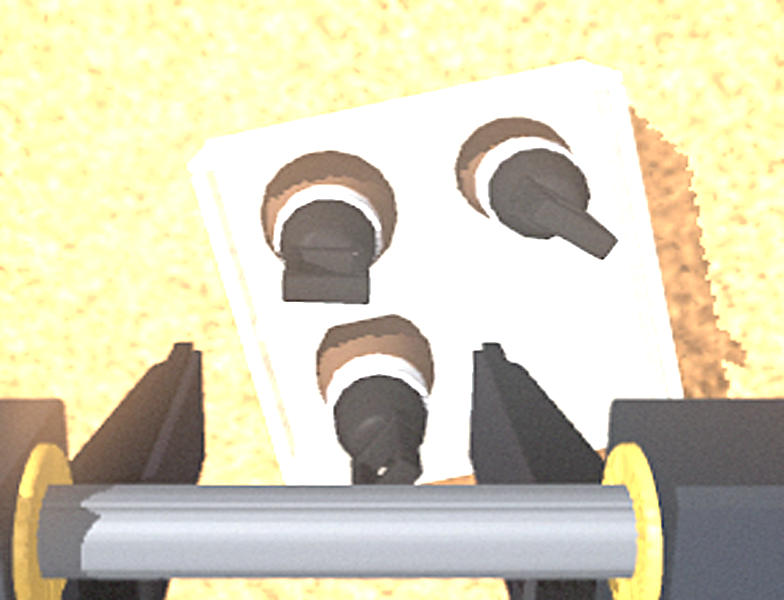

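```bash
python3 - <<'E'
from h import *
L=lambda n:(lambda f:(f["K"],f["d"],f["V"]))(np.load(n))
c1,c2=L("w1.npz"),L("w2.npz")
q=lambda p:(248+p[0]/3.8,145+p[1]/3.8)
r=lambda p:(200+p[0]/2.8,140+p[1]/2.5)
for n,a,b in [("l1",(142,228),(326,286)),("l1L",(90,222),(284,286)),("l1R",(194,233),(369,286)),("l2 tip",(484,210),(609,248)),("l1 lowedgeL",(88,240),(283,299)),("l1 lowR",(193,253),(369,303))]:
  P=tri([ray(c1,q(a)),ray(c2,r(b))]);print(n,P,proj(c1,P)[0]-q(a),proj(c2,P)[0]-r(b))
A,B=onz(c2,r((284,286)),102),onz(c2,r((369,286)),102);print(A,B,np.linalg.norm(A-B))
# ferrule/hair discs: hair width apparent l1
print(fr())
E
```

```text
l1 [ 496.421 -244.84    99.842] [-0.059  0.024] [ 0.063 -0.034]
l1L [ 495.575 -235.455  102.053] [ 0.07  -0.026] [-0.075  0.037]
l1R [ 497.855 -254.416   99.638] [-0.103  0.046] [ 0.111 -0.062]
l2 tip [ 515.479 -305.814   98.918] [ 0.062 -0.041] [-0.067  0.052]
l1 lowedgeL [ 492.082 -235.754  101.578] [-0.004  0.001] [ 0.004 -0.002]
l1 lowR [ 494.732 -254.991  103.531] [-0.373  0.158] [ 0.402 -0.218]
[ 495.59  -235.498  102.   ] [ 498.466 -254.178  102.   ] 18.900169125612354
(array([ 496.576, -247.5  ,  161.356]), array([[ 0.   ,  0.152, -0.988],
       [-0.001, -0.988, -0.152],
       [-1.   ,  0.001, -0.   ]]))
```

Loop 1: top z≈102, so a 98 mm brush with its loop centre at z≈86, at (497,-245), aligned with the jaws. Descending to grip.

>>> carry_out --grip '[0.1, 0.1, 0.1, 1, 1]' --pt "0.077 -0.005 -0.002" --pt "0.077 0 0" --pt "0 0 0" --pt "0 0 0" --pt "0 0 0" --turn '[0, 0, 0, 0, 0]'

```text
t: 2.35
eef_pos: [498.3, -244.6, 85.8]
tcp_rot: [2.383, 1.568, -0.607]
ft_force: [-0.5, -0.7, -0.2]
opening: 0.333
```

>>> carry_out --grip '[1, 1, 1]' --pt "0 0 0" --pt "0 0 0" --pt "0 0 0" --turn '[0, 0, 0]'

```text
t: 2.65
eef_pos: [498.3, -244.2, 85.2]
tcp_rot: [2.333, 1.568, -0.657]
ft_force: [-0.2, -1.5, 8.2]
opening: 0.2
```

>>> carry_out --grip '[1, 1, 1, 1, 1]' --pt "-0.1 0 0" --pt "-0.1 0 0" --pt "-0.1 0 0" --pt "0 -0.091 -0.009" --pt "0 -0.091 -0.009" --turn '[0, 0, 0, 0, 0]'

```text
t: 3.15
eef_pos: [492.8, -151.9, 235.5]
tcp_rot: [2.576, 1.567, -0.416]
ft_force: [1.1, -0.1, -1.0]
opening: 0.203
```

>>> carry_out --grip '[1, 1, 1, 1, 1]' --pt "0 -0.091 -0.009" --pt "0 -0.091 -0.009" --pt "0 -0.091 -0.009" --pt "0 -0.091 -0.009" --pt "0 -0.091 -0.009" --turn '[0, 0, 0, 0, 0]'

```text
t: 3.65
eef_pos: [480.2, 77.8, 234.4]
tcp_rot: [2.911, 1.57, -0.08]
ft_force: [0.8, -0.1, -0.5]
opening: 0.204
```

>>> carry_out --grip '[1, 1, 1, 1, 1]' --pt "0 -0.091 -0.009" --pt "0 -0.091 -0.009" --pt "0 -0.091 -0.009" --pt "0 -0.091 -0.009" --pt "0 0 0" --turn '[0, 0, 0, 0, 0.0449]'

```text
t: 4.15
eef_pos: [470.2, 262.9, 234.0]
tcp_rot: [-2.166, 1.57, 0.989]
ft_force: [-0.9, -1.0, -0.9]
opening: 0.202
```

>>> carry_out --grip '[1, 1, 1, 1, 1]' --pt "0 0 0" --pt "0 0 0" --pt "0 0 0" --pt "0 0 0" --pt "0 0 0" --turn '[0.0449, 0.0449, 0.0449, 0, 0]'

```text
t: 4.65
eef_pos: [470.9, 258.6, 234.0]
tcp_rot: [-2.595, 1.57, 0.138]
ft_force: [-0.5, 0.1, -0.1]
opening: 0.2
```

```bash
python3 - <<'E'
from h import *
p,M=fr();c=cam("wrist");im=cams.read_camera("wrist");cv2.imwrite("pics/w3.png",im);np.savez("w3.npz",K=c[0],d=c[1],V=c[2])
print(p,env.state()["opening"],env.state()["joints"]);print(M)
g=cv2.imread("pics/w3.png")
u=np.array([np.cos(np.radians(156.5)),np.sin(np.radians(156.5)),0]);A=np.array([609,198,0])
for r,z in [(58,178),(85,178),(105,178),(105,189)]:
    q=proj(c,A+u*r+[0,0,z])[0];print(r,z,q)
s=cams.read_camera("side");cs=cam("side");q=proj(cs,A+u*100+[0,0,200])[0];x,y=map(int,q);print(q)
S=cv2.resize(s[y-60:y+60,x-60:x+60],(480,480),interpolation=cv2.INTER_CUBIC)
cv2.imwrite("pics/w3c.png",np.hstack([g[:,160:480],S]))
E
```

```text
[470.938 258.636 234.004] 0.20254376010414354 [ 0.379  0.332  1.73  -0.     1.079  2.359]
[[ 0.    -0.397 -0.918]
 [ 0.    -0.918  0.397]
 [-1.    -0.    -0.   ]]
58 178 [321.38   98.469]
85 178 [321.255 147.694]
105 178 [321.165 182.536]
105 189 [321.231 184.569]
[302.65 168.56]
```

View pics/w3c.png

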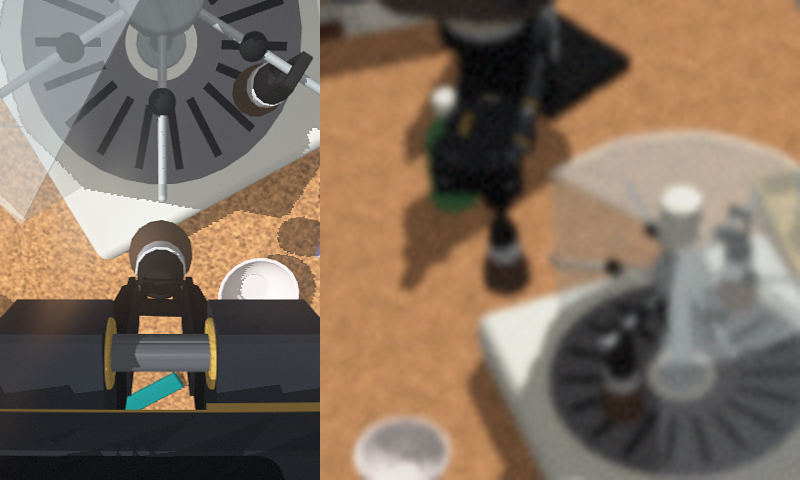

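Bead seen at (322,100) against predicted (321,98): the hook model is good and the brush hangs straight between the fingers. Inserting over the tip.

>>> carry_out --grip '[1, 1, 1, 1, 1]' --pt "0.052 0.001 0" --pt "0.052 0 0" --pt "0 0 -0.033" --pt "0 0 -0.033" --pt "0 0 0" --turn '[0, 0, 0, 0, 0]'

```text
t: 5.25
eef_pos: [504.0, 244.1, 182.8]
tcp_rot: [-2.517, 1.568, 0.211]
ft_force: [-0.1, 0.4, -0.6]
opening: 0.201
```

>>> carry_out --grip '[1, 1, 1, 1]' --pt "0 0 -0.022" --pt "0 0 -0.022" --pt "0 0 -0.022" --pt "0 0 0" --turn '[0, 0, 0, 0]'

```text
t: 5.65
eef_pos: [532.9, 231.0, 181.9]
tcp_rot: [-2.769, 1.569, -0.041]
ft_force: [-0.0, -0.3, -1.1]
opening: 0.205
```

```bash
python3 - <<'E'
from h import *
p,M=fr();c=cam("wrist");im=cams.read_camera("wrist");print(p,p-[609,198,0],env.state()["ft_force"])
s=cams.read_camera("side");cs=cam("side");q=proj(cs,p)[0];x,y=map(int,q)
S=cv2.resize(s[y-50:y+50,x-50:x+50],(480,480),interpolation=cv2.INTER_CUBIC)
cv2.imwrite("pics/w4c.png",np.hstack([im[:,160:480],S]))
E
```

```text
[532.905 231.036 181.87 ] [-76.095  33.036 181.87 ] [-0.785 -0.085 -0.782]
```

View pics/w4c.png

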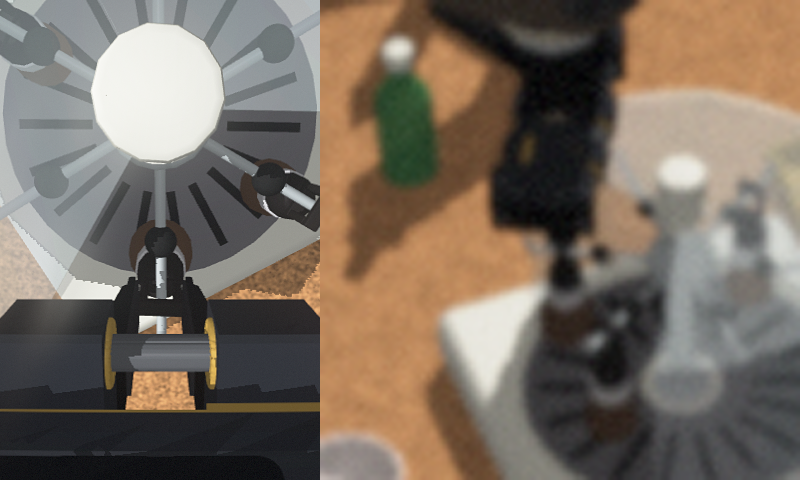

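The wire runs through the loop with no contact force. Lowering, releasing and rising.

>>> carry_out --grip '[1, 1, 0.3, 0.3, 0.3]' --pt "0.026 0 0" --pt "0 0 0" --pt "0 0 0" --pt "0 0 0" --pt "0 0 0" --turn '[0, 0, 0, 0, 0]'

```text
t: 6.25
eef_pos: [531.3, 231.8, 168.9]
tcp_rot: [-2.623, 1.57, 0.106]
ft_force: [-0.6, -1.1, 0.2]
opening: 0.342
```

>>> carry_out --grip '[0.3, 0.3, 0.1, 0.1, 0.1]' --pt "-0.04 0 0" --pt "-0.08 0 0" --pt "-0.1 0 0" --pt "0 0 0" --pt "0 0 0" --turn '[0, 0, 0, 0, 0]'

```text
t: 6.75
eef_pos: [531.4, 231.8, 279.8]
tcp_rot: [-2.464, 1.568, 0.265]
ft_force: [0.1, -0.4, -0.8]
opening: 0.445
```

```bash
python3 - <<'E'
from h import *
p,M=fr();print(p,M,env.state()["joints"],env.state()["opening"]);im=cams.read_camera("wrist")
s=cams.read_camera("side");cs=cam("side");q=proj(cs,[531,232,170])[0];x,y=map(int,q)
S=cv2.resize(s[y-50:y+50,x-50:x+50],(480,480),interpolation=cv2.INTER_CUBIC)
cv2.imwrite("pics/w5c.png",np.hstack([im[:,160:480],S]))
E
```

```text
[531.384 231.804 279.754] [[ 0.002 -0.401 -0.916]
 [ 0.001 -0.916  0.401]
 [-1.    -0.002 -0.002]] [ 0.297  0.355  1.566 -0.     1.218  2.281] 0.4454337720062449
```

View pics/w5c.png

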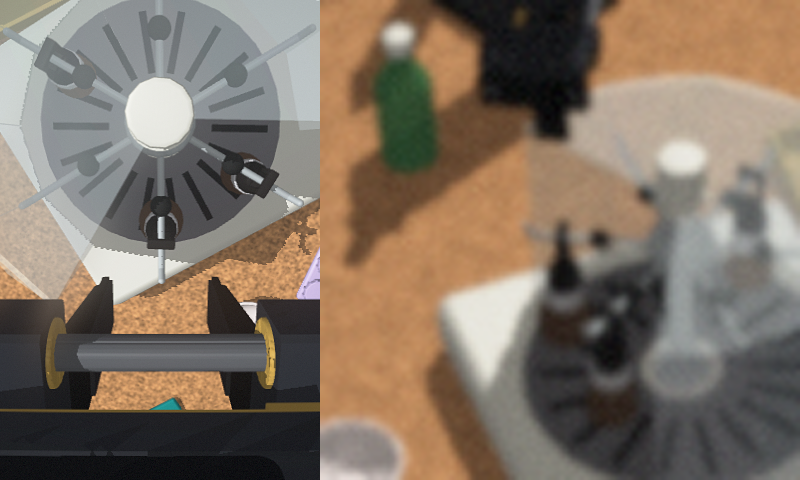

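Brush 1 hangs on the front-left hook with its loop over the wire. Next, go over the knob, unwinding the wrist counter-clockwise by 127° on the way.

>>> carry_out --grip '[-0.3, -0.3, -0.3, -0.3, -0.3]' --pt "-0.04 0 -0.01" --pt "-0.02 0 -0.08" --pt "0 0 -0.079" --pt "0 0 0" --pt "0 0 0" --turn '[0, 0, -0.047, -0.047, -0.047]'

```text
t: 7.35
eef_pos: [609.1, 197.0, 306.3]
tcp_rot: [0.202, 1.567, -2.905]
ft_force: [0.3, 1.0, -0.9]
opening: 0.649
```

>>> carry_out --grip '[-0.3, -0.3, -0.3, -0.3, -0.3]' --pt "0 0 0" --pt "0 0 0" --pt "0 0 0" --pt "0 0 0" --pt "0 0 0" --turn '[-0.047, -0.047, -0.047, -0.047, -0.047]'

```text
t: 7.85
eef_pos: [608.4, 197.7, 306.9]
tcp_rot: [-0.526, 1.568, -2.893]
ft_force: [0.1, 0.9, 0.2]
opening: 0.649
```

>>> carry_out --grip '[-0.3, -0.3, -0.3, -0.3, -0.3]' --pt "0 0 0" --pt "0 0 0" --pt "0 0 0" --pt "0 0 0" --pt "0 0 0" --turn '[-0.047, -0.047, -0.047, -0.047, -0.047]'

```text
t: 8.35
eef_pos: [608.4, 197.7, 306.9]
tcp_rot: [-1.258, 1.568, -2.887]
ft_force: [0.1, 0.5, 0.5]
opening: 0.647
```

>>> carry_out --grip '[-0.3, -0.3, -0.3, -0.3]' --pt "0 0 0" --pt "0 0 0" --pt "0 0 0" --pt "0 0 0" --turn '[-0.047, -0.047, 0, 0]'

```text
t: 8.75
eef_pos: [608.5, 197.8, 307.6]
tcp_rot: [-1.534, 1.569, -2.878]
ft_force: [0.4, 0.3, -0.4]
opening: 0.651
```

```bash
python3 - <<'E'
from h import *
p,M=fr();print(p,env.state()["joints"],env.state()["opening"]);print(M);print(M.T@(np.array([609,198,245-5])-p))
E
```

```text
[608.533 197.756 307.631] [ 0.211  0.434  1.367 -0.     1.342 -0.016] 0.651242444643797
[[-0.002  0.974  0.225]
 [-0.     0.225 -0.974]
 [-1.    -0.002  0.   ]]
[67.63   0.622 -0.137]
```

>>> carry_out --grip '[-0.3, -0.3, 1, 1, 1]' --pt "0.07 0.001 0" --pt "0.062 0 0" --pt "0 0 0" --pt "0 0 0" --pt "0 0 0" --turn '[0, 0, 0, 0, 0]'

```text
t: 9.25
eef_pos: [609.8, 198.1, 244.4]
tcp_rot: [1.52, 1.568, 0.179]
ft_force: [0.9, 0.1, 0.2]
opening: 0.454
```

>>> carry_out --grip '[1, 1, 1, 1, 1]' --pt "0 0 0" --pt "0 0 0" --pt "0 0 0" --pt "0 0 0" --pt "0 0 0" --turn '[0, 0, 0, 0.03, 0.0476]'

```text
t: 9.75
eef_pos: [607.8, 197.7, 244.2]
tcp_rot: [-1.206, 1.569, -2.793]
ft_force: [-9.7, -1.9, 5.8]
opening: 0.341
```

>>> carry_out --grip '[1, 1, 1, 1, 1]' --pt "0 0 0" --pt "0 0 0" --pt "0 0 0" --pt "0 0 0" --pt "0 0 0" --turn '[0.0476, 0.0476, 0.0476, 0.0476, 0.0476]'

```text
t: 10.25
eef_pos: [607.1, 198.0, 244.1]
tcp_rot: [-0.736, 1.567, -3.073]
ft_force: [-14.8, -1.2, 8.6]
opening: 0.339
```

>>> carry_out --grip '[1, 1, 1, 1, 1]' --pt "0 0 0" --pt "0 0 0" --pt "0 0 0" --pt "0 0 0" --pt "0 0 0" --turn '[0.0476, 0.0476, 0.0476, 0.0476, 0.0476]'

```text
t: 10.75
eef_pos: [606.8, 198.6, 244.1]
tcp_rot: [-0.274, 1.567, 2.924]
ft_force: [-14.6, 2.4, 8.1]
opening: 0.34
```

>>> carry_out --grip '[1, 1, 1, 1, 1]' --pt "0 0 0" --pt "0 0 0" --pt "0 0 0" --pt "0 0 0" --pt "0 0 0" --turn '[0.0476, 0.0476, 0.018, 0, 0]'

```text
t: 11.25
eef_pos: [606.9, 199.0, 244.1]
tcp_rot: [-0.087, 1.567, 2.761]
ft_force: [-14.7, 2.8, 7.2]
opening: 0.339
```

>>> carry_out --grip '[-0.3, -0.3, -0.3, 0.1, 0.1]' --pt "0 0 0" --pt "0 0 0" --pt "0 0 0" --pt "-0.07 0 0" --pt "-0.07 0 0" --turn '[0, 0, 0, 0, 0]'

```text
t: 11.75
eef_pos: [609.1, 197.7, 313.1]
tcp_rot: [0.653, 1.569, -2.781]
ft_force: [0.7, -0.4, 0.5]
opening: 0.479
```

```bash
python3 - <<'E'
from h import *
p,M=fr();print(p,env.state()["joints"],env.state()["opening"]);print(M)
f=np.load("w1.npz");c=(f["K"],f["d"],f["V"])
im=cams.read_camera("wrist");cv2.imwrite("pics/w6.png",im);c=cam("wrist");np.savez("w6.npz",K=c[0],d=c[1],V=c[2])
E
```

```text
[609.087 197.691 313.116] [ 0.211  0.432  1.357 -0.     1.355  2.075] 0.47861415568882165
[[-0.002 -0.289 -0.957]
 [-0.001 -0.957  0.289]
 [-1.     0.001  0.001]]
```

Rack turned about 120° clockwise. Going back to the caddy above brush 2 to look again.

>>> carry_out --grip '[0.1, 0.1, 0.1, 0.1, 0.1]' --pt "0 0.0833 -0.0095" --pt "0 0.0833 -0.0095" --pt "0 0.0833 -0.0095" --pt "0 0.0833 -0.0095" --pt "0 0.0833 -0.0095" --turn '[0, 0, 0, 0, 0]'

```text
t: 12.3
eef_pos: [571.5, -10.0, 312.9]
tcp_rot: [3.054, 1.57, -0.38]
ft_force: [0.6, 0.5, 0.6]
opening: 0.45
```

>>> carry_out --grip '[0.1, 0.1, 0.1, 0.1, 0.1]' --pt "0 0.0833 -0.0095" --pt "0.045 0.0833 -0.0095" --pt "0.045 0.0833 -0.0095" --pt "0.045 0.0833 -0.0095" --pt "0.045 0.0833 -0.0095" --turn '[0, 0, 0, 0, 0]'

```text
t: 12.8
eef_pos: [534.0, -216.5, 222.2]
tcp_rot: [2.807, 1.57, -0.627]
ft_force: [0.8, -0.1, -0.1]
opening: 0.449
```

>>> carry_out --grip '[0.1, 0.1, 0.1, 0.1, 0.1]' --pt "0.045 0.0833 -0.0095" --pt "0.045 0.0833 -0.0095" --pt "0 0 0" --pt "0 0 0" --pt "0 0 0" --turn '[0, 0, 0.041, 0, 0]'

```text
t: 13.3
eef_pos: [519.7, -297.0, 178.1]
tcp_rot: [2.876, 1.57, -0.684]
ft_force: [0.3, -0.2, 0.5]
opening: 0.449
```

```bash
python3 - <<'E'
from h import *
p,M=fr();c=cam("wrist");im=cams.read_camera("wrist");cv2.imwrite("pics/w7.png",im);np.savez("w7.npz",K=c[0],d=c[1],V=c[2])
print(p,env.state()["opening"]);print(M)
q=proj(c,[[519.5,-297,102],[444,-268,102]]);print(q)
g=cv2.convertScaleAbs(cv2.resize(im[140:380,200:480],None,fx=2.8,fy=2.5,interpolation=cv2.INTER_CUBIC),alpha=1.8)
cv2.imwrite("pics/w7z.png",g)
E
```

```text
[ 519.683 -297.01   178.1  ] 0.44832597234331056
[[ 0.001 -0.406 -0.914]
 [-0.    -0.914  0.406]
 [-1.     0.    -0.001]]
[[320.13  248.997]
 [325.932 357.73 ]]
```

View pics/w7z.png

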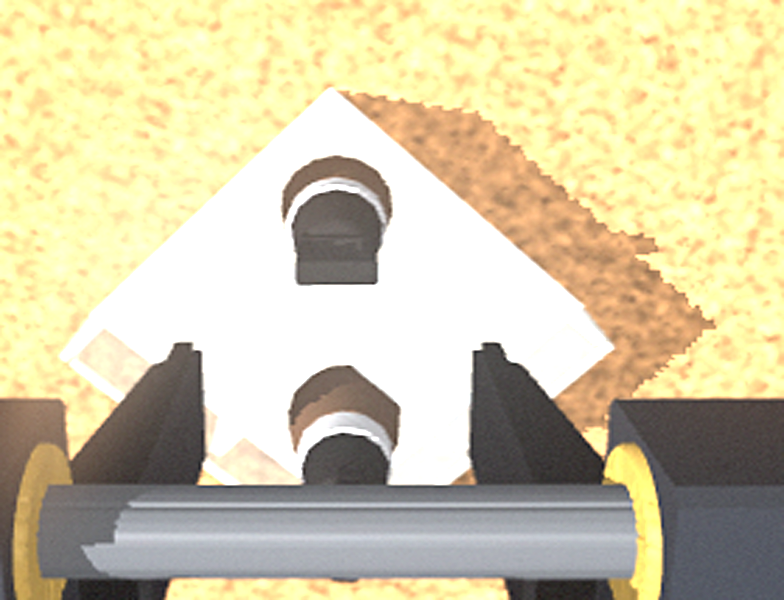

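```bash
python3 - <<'E'
from h import *
L=lambda n:(lambda f:(f["K"],f["d"],f["V"]))(np.load(n))
c1,c2,c7=L("w1.npz"),L("w2.npz"),L("w7.npz")
q=lambda p:(248+p[0]/3.8,145+p[1]/3.8)
r=lambda p:(200+p[0]/2.8,140+p[1]/2.5)
for a in [(446,179),(450,180)]:
  P=tri([ray(c1,q(a)),ray(c7,r((337,273)))]);print(P,proj(c1,P)[0]-q(a))
P=tri([ray(c2,r((609,248))),ray(c7,r((378,273)))]);print(P)
P=tri([ray(c2,r((609,248))),ray(c1,q((484,210))),ray(c7,r((378,273)))]);print(P)
for z in (102,106,108,112): 
  A,B=onz(c7,r((296,273)),z),onz(c7,r((378,273)),z);print(z,(A+B)/2,np.linalg.norm(A-B))
# same measure for l1 (known z 102) in w2 gave 18.90
E
```

```text
[ 519.389 -296.991  101.817] [0.057 0.193]
[ 519.774 -297.33   104.04 ] [-0.021 -0.074]
[ 515.211 -305.735   99.677]
[ 515.369 -305.674   99.945]
102 [ 519.311 -297.081  102.   ] 19.46105143417995
106 [ 520.311 -297.518  106.   ] 19.160980614920128
108 [ 520.811 -297.736  108.   ] 19.010945205290312
112 [ 521.811 -298.172  112.   ] 18.710874386030543
```

Loop 2 is where predicted and the caddy has not moved. Hair widths suggest brush 2 is the 98 mm b2, brush 1 the 42 mm b4, and brush 3 a taller one. Gripping brush 2.

>>> carry_out --grip '[0.1, 0.1, 0.1, 1, 1]' --pt "0.094 0 0" --pt "0.094 0 0" --pt "0 0 0" --pt "0 0 0" --pt "0 0 0" --turn '[0, 0, 0, 0, 0]'

```text
t: 13.85
eef_pos: [520.7, -297.5, 86.3]
tcp_rot: [2.913, 1.567, -0.649]
ft_force: [0.4, 0.5, -0.3]
opening: 0.334
```

>>> carry_out --grip '[1, 1, 1, 1, 1]' --pt "0 0 0" --pt "0 0 0" --pt "-0.1 0 0" --pt "-0.1 0 0" --pt "-0.1 0 0" --turn '[0, 0, 0, 0, 0]'

```text
t: 14.35
eef_pos: [519.2, -296.9, 236.4]
tcp_rot: [2.785, 1.57, -0.779]
ft_force: [0.1, -0.3, -0.7]
opening: 0.191
```

```bash
python3 - <<'E'
from h import *
p,M=fr();print(p,env.state()["joints"],env.state()["opening"]);print(M)
# rack angle from top cam picture (bead/knob), save crop
im=cams.read_camera("top");s=cams.read_camera("side");cv2.imwrite("pics/t7.png",im);cv2.imwrite("pics/s7.png",s)
a=cv2.resize(im[150:240,185:295],(550,450),interpolation=cv2.INTER_CUBIC)
c=cam("side");x,y=proj(c,p-[0,0,40])[0].astype(int)
b=cv2.resize(s[y-50:y+50,x-27:x+27],(243,450),interpolation=cv2.INTER_CUBIC);cv2.imwrite("pics/t7z.png",np.hstack([a,b]))
K=cam("top")
for k in (156.5,216.5,96.5,276.5):
  u=np.array([np.cos(np.radians(k)),np.sin(np.radians(k)),0])
  print(k,[((proj(K,np.array([608.5,198,z])+u*r)[0]-[185,150])*5).round(0) for r,z in ((58,178),(107,188))])
E
```

```text
[ 519.163 -296.891  236.373] [-0.63   0.419  1.582 -0.     1.14   1.363] 0.19110616539862302
[[ 0.    -0.409 -0.912]
 [-0.    -0.912  0.409]
 [-1.     0.    -0.   ]]
156.5 [array([184., 358.]), array([136., 446.])]
216.5 [array([306., 341.]), array([365., 413.])]
96.5 [array([113., 267.]), array([  4., 275.])]
276.5 [array([354., 233.]), array([453., 211.])]
```

View pics/t7z.png

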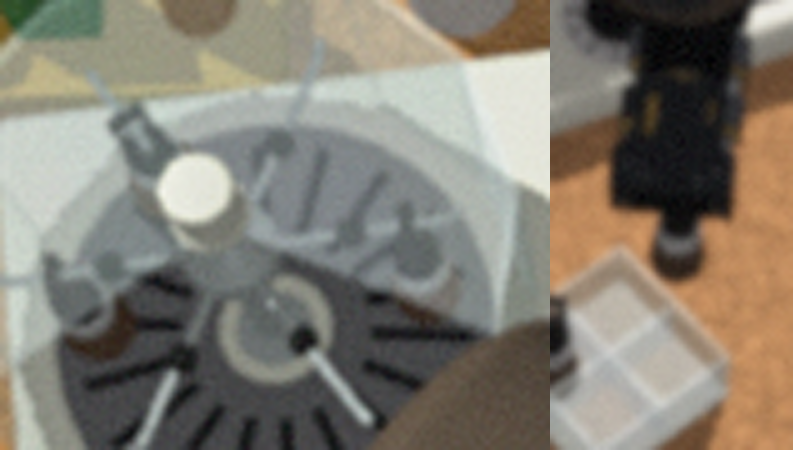

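Rack as predicted: free hooks at 156.5° and 216.5° in front, beads at (183,357) and (303,340) against predicted (184,358) and (306,341). The brush hangs straight in the jaws, so travel to the 156.5° hook.

>>> carry_out --grip '[1, 1, 1, 1, 1]' --pt "0 -0.0811 0.0451" --pt "0 -0.0811 0.0451" --pt "0 -0.0811 0.0451" --pt "0 -0.0811 0.0451" --pt "0 -0.0811 0.0451" --turn '[0, 0, 0, 0, 0]'

```text
t: 14.95
eef_pos: [498.9, -64.3, 233.8]
tcp_rot: [-3.126, 1.57, -0.406]
ft_force: [1.6, -0.7, -1.1]
opening: 0.186
```

>>> carry_out --grip '[1, 1, 1, 1, 1]' --pt "0 -0.0811 0.0451" --pt "0 -0.0811 0.0451" --pt "0 -0.0811 0.0451" --pt "0 -0.0811 0.0451" --pt "0 -0.0811 0.0451" --turn '[0, 0, 0, 0, 0]'

```text
t: 15.45
eef_pos: [479.0, 167.0, 233.9]
tcp_rot: [-2.695, 1.57, 0.025]
ft_force: [1.5, 0.2, 0.5]
opening: 0.185
```

>>> carry_out --grip '[1, 1, 1, 1, 1]' --pt "0 -0.0811 0.0451" --pt "0 -0.0811 0.0451" --pt "0 0 0" --pt "0 0 0" --pt "0 0 0" --turn '[0, 0, -0.004, 0, 0]'

```text
t: 15.95
eef_pos: [471.6, 256.9, 233.6]
tcp_rot: [1.539, 1.57, -2.012]
ft_force: [0.9, 0.3, -1.4]
opening: 0.189
```

```bash
cat >> h.py <<'E'
def hooklook(name,ang,A=(609,198)):
    """wrist look: bead blobs near the predicted ones, hook angle"""
    p,M=fr();c=cam("wrist");im=cams.read_camera("wrist");cv2.imwrite(f"pics/{name}.png",im)
    print(p,env.state()["joints"][5],env.state()["opening"]);print(M)
    A=np.array([*A,0]);
    for k in (ang,ang+60,ang-60):
        u=np.array([np.cos(np.radians(k)),np.sin(np.radians(k)),0])
        q=proj(c,A+u*58+[0,0,178])[0];x,y=q.astype(int)
        if not(25<x<615 and 25<y<455): continue
        m=(im[y-25:y+25,x-25:x+25].max(2)<60).astype(np.uint8)
        m=cv2.morphologyEx(m,cv2.MORPH_OPEN,cv2.getStructuringElement(2,(13,13)))
        n,_,st,ce=cv2.connectedComponentsWithStats(m)
        for i in range(1,n):
            w=onz(c,ce[i]+[x-25,y-25],178);d=w-A;print(k,st[i,2:],"bead px",ce[i]+[x-25,y-25],"pred",q,w,"r",np.hypot(*d[:2]),"ang",np.degrees(np.arctan2(d[1],d[0]))%360)
E
python3 - <<'E'
from h import *
hooklook("w8",156.5)
E
```

```text
[471.619 256.893 233.633] 2.3566353165089655 0.18662967704545366
[[-0.    -0.398 -0.917]
 [-0.    -0.917  0.398]
 [-1.     0.     0.   ]]
156.5 [ 13  14 134] bead px [326.  110.5] pred [318.727 100.878] [549.435 219.429 178.   ] r 63.30237863605045 ang 160.2131832785341
216.5 [ 30  31 670] bead px [410.581  48.813] pred [410.715  45.665] [560.903 164.135 178.   ] r 58.82279575702167 ang 215.14933997102455
```

```bash
python3 - <<'E'
from h import *
im=cv2.imread("pics/w8.png")
s=cams.read_camera("side");c=cam("side");x,y=proj(c,fr()[0]-[0,0,30])[0].astype(int)
b=cv2.resize(s[y-40:y+40,x-30:x+30],(450,600),interpolation=cv2.INTER_CUBIC)
a=cv2.resize(im[70:330,240:400],(350,569),interpolation=cv2.INTER_CUBIC);a=cv2.copyMakeBorder(a,0,31,0,0,0)
cv2.imwrite("pics/w8z.png",np.hstack([cv2.convertScaleAbs(a,alpha=1.6),b]))
E
```

```text
(no output)
```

View pics/w8z.png

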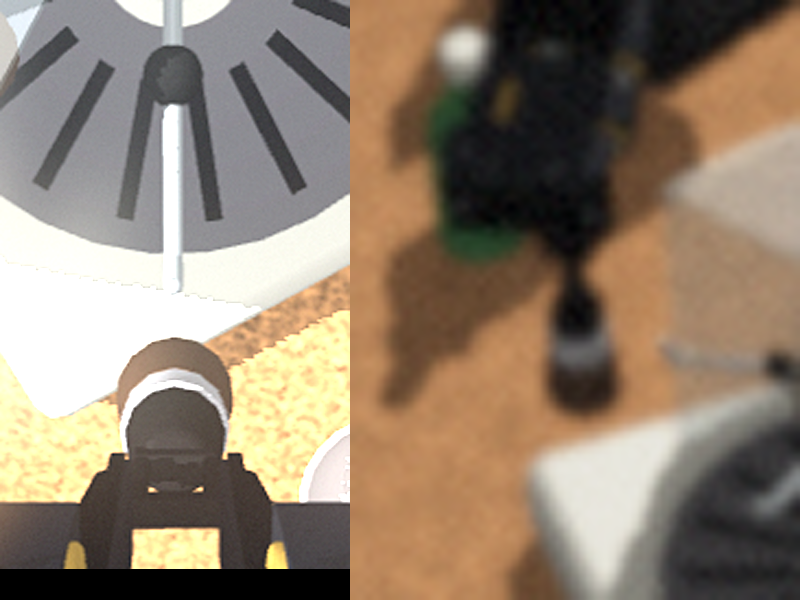

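```bash
python3 - <<'E'
from h import *
c=cam("wrist");p,M=fr()
for n in ("w3","w8"):
    im=cv2.imread(f"pics/{n}.png");print(n,[(v,int(im[v,312:328].mean())) for v in range(262,306,2)])
for v in range(270,304,4):
    o,d=ray(c,(320,v));t=M.T@(o-p);e=M.T@d
    k=(3.5-t[2])/e[2];print(v,"h of near edge above TCP",-(t+k*e)[0])
E
```

```text
w3 [(262, 53), (264, 53), (266, 53), (268, 53), (270, 56), (272, 57), (274, 59), (276, 59), (278, 53), (280, 45), (282, 53), (284, 46), (286, 44), (288, 44), (290, 43), (292, 42), (294, 47), (296, 50), (298, 60), (300, 38), (302, 39), (304, 40)]
w8 [(262, 53), (264, 53), (266, 54), (268, 57), (270, 59), (272, 59), (274, 59), (276, 46), (278, 56), (280, 52), (282, 45), (284, 45), (286, 44), (288, 43), (290, 48), (292, 50), (294, 43), (296, 40), (298, 41), (300, 41), (302, 40), (304, 40)]
270 h of near edge above TCP -41.496057063202585
274 h of near edge above TCP -34.26748549933859
278 h of near edge above TCP -27.4536760582167
282 h of near edge above TCP -21.01979602174609
286 h of near edge above TCP -14.934806712563358
290 h of near edge above TCP -9.1709606038211
294 h of near edge above TCP -3.7033763513447298
298 h of near edge above TCP 1.49032198356295
302 h of near edge above TCP 6.430312554761542
```

Comparing the in-hand features with brush 1 puts brush 2 about 5 mm lower, as the two lengths would suggest. The wire is in line with the jaw centre (319 against 320 px). Inserting.

>>> carry_out --grip '[1, 1, 1, 1, 1]' --pt "0.052 -0.001 0" --pt "0.052 0 0" --pt "0 0 -0.033" --pt "0 0 -0.033" --pt "0 0 0" --turn '[0, 0, 0, 0, 0]'

```text
t: 16.55
eef_pos: [505.3, 243.7, 182.9]
tcp_rot: [-2.538, 1.568, 0.192]
ft_force: [-0.0, -1.0, -0.7]
opening: 0.187
```

>>> carry_out --grip '[1, 1, 1, 1]' --pt "0 0 -0.02" --pt "0 0 -0.02" --pt "0 0 -0.02" --pt "0 0 0" --turn '[0, 0, 0, 0]'

```text
t: 16.95
eef_pos: [530.9, 232.5, 181.8]
tcp_rot: [-2.727, 1.57, 0.005]
ft_force: [-0.1, -0.1, -0.7]
opening: 0.187
```

```bash
python3 - <<'E'
from h import *
p,M=fr();im=cams.read_camera("wrist");print(p,env.state()["ft_force"])
cv2.imwrite("pics/w9.png",im)
a=cv2.resize(im[200:330,240:400],None,fx=4,fy=4,interpolation=cv2.INTER_CUBIC)
cv2.imwrite("pics/w9z.png",cv2.convertScaleAbs(a,alpha=1.6))
E
```

```text
[530.926 232.505 181.786] [-0.357  0.42  -1.191]
```

View pics/w9z.png

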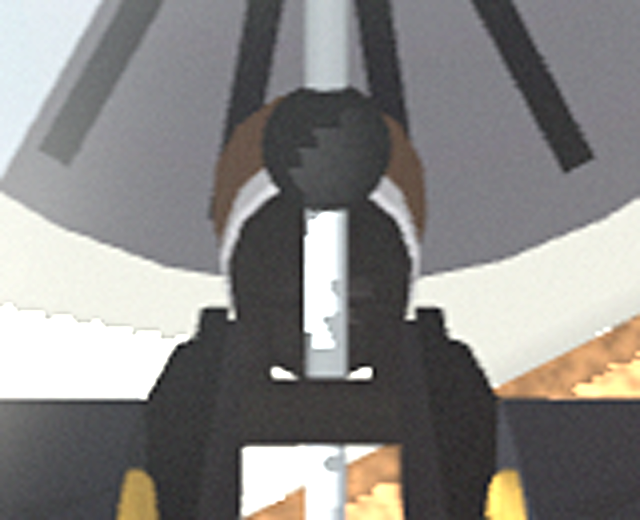

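The wire passes centrally under the loop's top bar and shows again beyond it. Lowering and releasing.

>>> carry_out --grip '[1, 1, 0.3, 0.3, 0.3]' --pt "0.027 0 0" --pt "0 0 0" --pt "0 0 0" --pt "0 0 0" --pt "0 0 0" --turn '[0, 0, 0, 0, 0]'

```text
t: 17.5
eef_pos: [529.7, 233.2, 168.6]
tcp_rot: [-2.651, 1.57, 0.081]
ft_force: [0.2, -0.2, -0.6]
opening: 0.341
```

>>> carry_out --grip '[0.3, 0.3, 0.1, 0.1, 0.1]' --pt "-0.04 0 0" --pt "-0.08 0 0" --pt "-0.08 0 0" --pt "0 0 0" --pt "0 0 0" --turn '[0, 0, 0, 0, 0]'

```text
t: 18.0
eef_pos: [529.7, 233.1, 268.9]
tcp_rot: [-2.481, 1.569, 0.251]
ft_force: [-0.8, 0.5, -0.8]
opening: 0.447
```

```bash
python3 - <<'E'
from h import *
p,M=fr();s=env.state();print(p,s["joints"],s["opening"]);print(M)
im=cams.read_camera("top");old=cv2.imread("pics/t7.png");cv2.imwrite("pics/t10.png",im)
c=cam("top")
# caddy region change vs the picture t0
o=cv2.imread("pics/top0.png");d=cv2.absdiff(im,o).max(2)[220:295,380:480]
print("caddy change px",[(int(x),int(y)) for x,y in [np.argwhere(d>60).mean(0)]] if (d>60).any() else 0,(d>60).sum())
sd=cams.read_camera("side");cv2.imwrite("pics/s10.png",sd);d=cv2.absdiff(sd,cv2.imread("pics/s7.png")).max(2)[305:365,300:375];print((d>60).sum())
E
```

```text
[529.695 233.137 268.942] [ 0.301  0.362  1.584 -0.     1.194  2.28 ] 0.4472456202341516
[[ 0.002 -0.398 -0.918]
 [ 0.    -0.918  0.398]
 [-1.    -0.001 -0.001]]
caddy change px [(27, 36)] 387
33
```

>>> carry_out --grip '[0.1, 0.1, 0.1, 0.1, 0.1]' --pt "0 0.0897 -0.0222" --pt "0 0.0897 -0.0222" --pt "0 0.0897 -0.0222" --pt "0 0.0897 -0.0222" --pt "0 0.0897 -0.0222" --turn '[0, 0, 0, 0, 0]'

```text
t: 18.6
eef_pos: [490.4, 3.7, 267.1]
tcp_rot: [0.336, 1.569, 3.068]
ft_force: [0.8, -1.0, -0.5]
opening: 0.451
```

>>> carry_out --grip '[0.1, 0.1, 0.1, 0.1, 0.1]' --pt "0 0.0897 -0.0222" --pt "0.034 0.0897 -0.0222" --pt "0.034 0.0897 -0.0222" --pt "0.034 0.0897 -0.0222" --pt "0.034 0.0897 -0.0222" --turn '[0, 0, 0, 0, 0]'

```text
t: 19.1
eef_pos: [452.0, -224.1, 198.6]
tcp_rot: [-0.155, 1.569, 2.577]
ft_force: [1.2, -0.3, 0.2]
opening: 0.451
```

>>> carry_out --grip '[0.1, 0.1, 0.1, 0.1, 0.1]' --pt "0.034 0.0897 -0.0222" --pt "0 0 0" --pt "0 0 0" --pt "0 0 0" --pt "0 0 0" --turn '[0, -0.0435, -0.0435, -0.0435, -0.0435]'

```text
t: 19.6
eef_pos: [444.9, -268.0, 181.9]
tcp_rot: [-0.788, 1.568, 2.496]
ft_force: [0.3, 0.1, 0.2]
opening: 0.449
```

>>> carry_out --grip '[0.1, 0.1, 0.1, 0.1, 0.1]' --pt "0 0 0" --pt "0 0 0" --pt "0 0 0" --pt "0 0 0" --pt "0 0 0" --turn '[-0.0435, -0.0435, -0.0435, -0.0435, -0.0435]'

```text
t: 20.1
eef_pos: [445.0, -267.8, 182.0]
tcp_rot: [-1.476, 1.569, 2.492]
ft_force: [0.1, -0.4, 0.6]
opening: 0.449
```

>>> carry_out --grip '[0.1, 0.1, 0.1, 0.1]' --pt "0 0 0" --pt "0 0 0" --pt "0 0 0" --pt "0 0 0" --turn '[-0.0435, -0.0435, 0, 0]'

```text
t: 20.5
eef_pos: [445.2, -268.0, 182.5]
tcp_rot: [-1.697, 1.569, 2.535]
ft_force: [-0.9, 0.1, 0.1]
opening: 0.449
```

```bash
python3 - <<'E'
from h import *
p,M=fr();c=cam("wrist");im=cams.read_camera("wrist");cv2.imwrite("pics/w10.png",im);np.savez("w10.npz",K=c[0],d=c[1],V=c[2])
print(p,env.state()["opening"],env.state()["joints"]);print(M)
print(proj(c,[[444,-268,102],[446.8,-267.7,110]]))
m=(im.max(2)<75).astype(np.uint8);m=m[150:330,240:400]
n,l,st,ce=cv2.connectedComponentsWithStats(m);print([(s[:].tolist(),k.round(1).tolist()) for s,k in zip(st,ce) if s[4]>100])
big=[i for i in range(1,n) if 300<st[i,4]]
for i in big: print(i,cv2.minAreaRect(np.argwhere(l==i)[:,::-1].astype(np.float32)))
E
```

```text
[ 445.22  -267.975  182.502] 0.4460696740170378 [-0.669  0.364  1.836 -0.     0.943 -0.188]
[[-0.001  0.887 -0.462]
 [ 0.001 -0.462 -0.887]
 [-1.    -0.001 -0.   ]]
[[318.915 248.239]
 [322.441 249.14 ]]
[([0, 0, 160, 180, 24808], [79.4, 82.4]), ([61, 49, 40, 18, 158], [81.8, 55.0]), ([64, 65, 33, 38, 1059], [80.0, 84.4]), ([0, 127, 33, 53, 1373], [17.5, 157.5]), ([127, 127, 33, 53, 1375], [142.0, 157.2])]
2 ((80.0, 83.5), (37.0, 32.0), 90.0)
5 ((16.0, 153.0), (52.0, 32.0), 90.0)
6 ((143.0, 153.0), (52.0, 32.0), 90.0)
```

```bash
python3 - <<'E'
from h import *
im=cv2.imread("pics/w10.png");m=im[:,296:346].max(2)<75
for v in range(230,258,1):
    x=np.where(m[v])[0];print(v,(x.min()+296,x.max()+296) if len(x) else None,end=" ")
L=lambda n:(lambda f:(f["K"],f["d"],f["V"]))(np.load(n));c,c1=L("w10.npz"),L("w1.npz")
q=lambda p:(248+p[0]/3.8,145+p[1]/3.8)
print()
for v in (244,246,248): P=tri([ray(c,(319.5,v)),ray(c1,q((195,519)))]);print(v,P,proj(c1,P)[0]-q((195,519)))
E
```

```text
230 (np.int64(305), np.int64(336)) 231 (np.int64(305), np.int64(335)) 232 (np.int64(305), np.int64(335)) 233 (np.int64(305), np.int64(335)) 234 (np.int64(305), np.int64(335)) 235 (np.int64(305), np.int64(335)) 236 (np.int64(305), np.int64(335)) 237 (np.int64(305), np.int64(335)) 238 (np.int64(306), np.int64(335)) 239 (np.int64(306), np.int64(334)) 240 (np.int64(306), np.int64(334)) 241 (np.int64(306), np.int64(334)) 242 (np.int64(306), np.int64(334)) 243 (np.int64(306), np.int64(334)) 244 (np.int64(306), np.int64(334)) 245 (np.int64(306), np.int64(334)) 246 (np.int64(306), np.int64(334)) 247 (np.int64(306), np.int64(334)) 248 (np.int64(306), np.int64(334)) 249 (np.int64(306), np.int64(334)) 250 (np.int64(306), np.int64(334)) 251 (np.int64(306), np.int64(334)) 252 (np.int64(307), np.int64(331)) 253 None 254 None 255 None 256 None 257 None 
244 [ 444.761 -266.826  101.581] [-1.135 -1.579]
246 [ 444.634 -267.31   102.461] [-0.598 -0.862]
248 [ 444.542 -267.772  103.478] [-0.086 -0.128]
```

>>> carry_out --grip '[0.1, 0.1, 0.1, 1, 1]' --pt "0.096 0 0" --pt "0.096 0 0" --pt "0 0 0" --pt "0 0 0" --pt "0 0 0" --turn '[0, 0, 0, 0, 0]'

```text
t: 21.05
eef_pos: [446.4, -268.8, 89.3]
tcp_rot: [1.365, 1.568, -0.683]
ft_force: [0.7, -0.8, -0.0]
opening: 0.337
```

>>> carry_out --grip '[1, 1, 1, 1, 1]' --pt "0 0 0" --pt "0 0 0" --pt "-0.1 0 0" --pt "-0.1 0 0" --pt "-0.1 0 0" --turn '[0, 0, 0, 0, 0]'

```text
t: 21.55
eef_pos: [445.2, -267.9, 240.0]
tcp_rot: [1.306, 1.57, -0.741]
ft_force: [1.5, -0.4, 0.0]
opening: 0.195
```

```bash
python3 - <<'E'
from h import *
p,M=fr();s=env.state();print(p,s["joints"],s["opening"]);print(M)
im=cams.read_camera("wrist");cv2.imwrite("pics/w11.png",im)
for n in ("w3","w8","w11"):
    g=cv2.imread(f"pics/{n}.png").astype(int);print(n,[int(g[v,314:326].max(1).mean()) for v in range(255,305)])
# bar widths from mask for the three pre-grasp looks
for n,x0,x1 in (("w2",290,345),("w7",295,345),("w10",296,346)):
    g=cv2.imread(f"pics/{n}.png");m=g[:,x0:x1].max(2)<75
    print(n,[(v,int(m[v].sum())) for v in range(236,262,2)])
E
```

```text
[ 445.181 -267.906  239.965] [-0.669  0.299  1.762 -0.     1.079 -0.192] 0.1947853205950974
[[ 0.001  0.888 -0.459]
 [-0.001 -0.459 -0.888]
 [-1.     0.001  0.   ]]
w3 [60, 59, 59, 59, 59, 60, 59, 59, 59, 58, 58, 58, 59, 58, 59, 61, 62, 62, 63, 65, 64, 63, 63, 58, 50, 49, 57, 59, 59, 51, 50, 49, 49, 49, 48, 48, 47, 47, 47, 49, 57, 55, 52, 56, 42, 43, 43, 43, 44, 45]
w8 [59, 60, 60, 59, 59, 60, 59, 59, 58, 59, 59, 60, 62, 62, 63, 65, 65, 64, 64, 64, 54, 51, 54, 61, 57, 57, 56, 51, 51, 50, 51, 49, 50, 48, 48, 55, 56, 56, 56, 49, 45, 46, 46, 47, 48, 47, 47, 46, 46, 46]
w11 [53, 52, 52, 52, 52, 52, 52, 52, 55, 60, 61, 59, 55, 53, 52, 53, 51, 51, 46, 46, 52, 51, 49, 48, 48, 48, 48, 48, 48, 47, 46, 47, 40, 38, 39, 39, 38, 42, 43, 43, 49, 51, 48, 46, 46, 46, 46, 46, 44, 44]
w2 [(236, 38), (238, 37), (240, 35), (242, 37), (244, 32), (246, 30), (248, 31), (250, 31), (252, 31), (254, 31), (256, 31), (258, 31), (260, 30)]
w7 [(236, 31), (238, 31), (240, 29), (242, 28), (244, 28), (246, 29), (248, 29), (250, 29), (252, 29), (254, 0), (256, 0), (258, 0), (260, 0)]
w10 [(236, 31), (238, 30), (240, 29), (242, 29), (244, 29), (246, 29), (248, 29), (250, 29), (252, 25), (254, 0), (256, 0), (258, 0), (260, 0)]
```

```bash
python3 - <<'E'
from h import *
c=cam("wrist");p,M=fr();print(p)
for n in ("w3","w8","w11"):
    g=cv2.imread(f"pics/{n}.png").astype(int);print(n,[(v,int(g[v,314:326].max(1).mean())) for v in range(302,334)])
for v in range(306,330,2):
    o,d=ray(c,(320,v));t=M.T@(o-p);e=M.T@d
    k=(3.5-t[2])/e[2];print(v,round(-(t+k*e)[0],1),end="; ")
E
```

```text
[ 447.346 -269.442  247.799]
w3 [(302, 43), (303, 44), (304, 45), (305, 44), (306, 44), (307, 44), (308, 44), (309, 43), (310, 43), (311, 43), (312, 43), (313, 40), (314, 39), (315, 46), (316, 151), (317, 225), (318, 225), (319, 219), (320, 213), (321, 219), (322, 222), (323, 218), (324, 211), (325, 212), (326, 213), (327, 208), (328, 209), (329, 218), (330, 223), (331, 213), (332, 213), (333, 218)]
w8 [(302, 46), (303, 46), (304, 46), (305, 45), (306, 44), (307, 45), (308, 45), (309, 42), (310, 42), (311, 122), (312, 222), (313, 212), (314, 196), (315, 192), (316, 196), (317, 204), (318, 216), (319, 222), (320, 218), (321, 213), (322, 220), (323, 222), (324, 219), (325, 208), (326, 208), (327, 212), (328, 211), (329, 211), (330, 215), (331, 221), (332, 216), (333, 208)]
w11 [(302, 46), (303, 44), (304, 44), (305, 45), (306, 43), (307, 42), (308, 40), (309, 67), (310, 175), (311, 174), (312, 176), (313, 181), (314, 183), (315, 181), (316, 182), (317, 190), (318, 186), (319, 183), (320, 180), (321, 186), (322, 188), (323, 175), (324, 167), (325, 176), (326, 171), (327, 167), (328, 157), (329, 146), (330, 145), (331, 151), (332, 154), (333, 146)]
306 10.4; 308 12.7; 310 14.9; 312 17.1; 314 19.2; 316 21.3; 318 23.3; 320 25.3; 322 27.2; 324 29.1; 326 31.0; 328 32.8;
```

>>> carry_out --grip '[1, 1, 1]' --pt "0 0 0" --pt "0 0 0" --pt "0 0 0" --turn '[0, 0, 0]'

```text
t: 21.9
eef_pos: [445.0, -267.8, 236.1]
tcp_rot: [-1.731, 1.569, 2.505]
ft_force: [0.1, -0.9, -0.3]
opening: 0.2
```

```bash
python3 - <<'E'
from h import *
p,M=fr();print(p,env.state()["opening"]);g=cams.read_camera("wrist").astype(int);cv2.imwrite("pics/w12.png",g)
print([(v,int(g[v,314:326].max(1).mean())) for v in range(304,322)])
print([(x,int(g[309:313,x].max())) for x in range(280,360,4)])
E
```

```text
[ 445.009 -267.756  236.102] 0.2000269538202337
[(304, 44), (305, 44), (306, 43), (307, 42), (308, 41), (309, 81), (310, 175), (311, 168), (312, 168), (313, 172), (314, 175), (315, 181), (316, 181), (317, 181), (318, 186), (319, 191), (320, 182), (321, 179)]
[(280, 35), (284, 36), (288, 37), (292, 46), (296, 34), (300, 156), (304, 189), (308, 175), (312, 184), (316, 193), (320, 165), (324, 174), (328, 171), (332, 218), (336, 194), (340, 163), (344, 35), (348, 46), (352, 34), (356, 36)][ WARN:0@1.570] global loadsave.cpp:1063 imwrite_ Unsupported depth image for selected encoder is fallbacked to CV_8U.
```

```bash
python3 - <<'E'
from h import *
L=lambda n:(lambda f:(f["K"],f["d"],f["V"]))(np.load(n))
# hair silhouette: dark-brown / ferrule / handle against bright floor; widest brown extent along the rows
for n,pts in (("w1",[(495,-240),(517,-292),(444,-261)]),("w2",[(495,-240),(517,-292),(444,-261)]),("w7",[(517,-292)]),("w10",[(444,-261)])):
    im=cv2.imread(f"pics/{n}.png");c=L(n+".npz");b,g,r=[im[...,i].astype(int) for i in range(3)]
    m=((r<125)&(r-b>18)&(r>35)).astype(np.uint8)
    for P in pts:
        x,y=proj(c,[*P,35])[0].astype(int);w=m[y-35:y+35,x-35:x+35]
        k,l,st,ce=cv2.connectedComponentsWithStats(cv2.morphologyEx(w,cv2.MORPH_OPEN,np.ones((3,3),np.uint8)))
        if k<2: print(n,P,"none");continue
        i=1+np.argmax(st[1:,4]);pp=np.argwhere(l==i)[:,::-1].astype(np.float32)
        (e,(A,B),t)=cv2.fitEllipse(cv2.convexHull(pp)) if len(cv2.convexHull(pp))>5 else cv2.minAreaRect(pp)
        z=35;depth=(c[2]@[*P,z,1])[2]
        (xx,yy),rad=cv2.minEnclosingCircle(pp)
        print(n,P,"ctr",(xx+x-35,yy+y-35),"enclosing dia mm",2*rad*depth/c[0][0,0],"major mm",max(A,B)*depth/c[0][0,0],st[i])
E
```

```text
w1 (495, -240) ctr (np.float64(291.5), np.float64(184.0)) enclosing dia mm 36.38993633814814 major mm 35.99311822166161 [ 21   9  42  23 438]
w1 (517, -292) ctr (np.float64(354.0), np.float64(167.0)) enclosing dia mm 22.54595154807077 major mm 22.427951212763613 [ 26  13  27  10 140]
w1 (444, -261) ctr (np.float64(300.0), np.float64(244.0)) enclosing dia mm 30.63893425148046 major mm 29.73790409447417 [ 24  14  33  18 258]
w2 (495, -240) ctr (np.float64(314.0420951843262), np.float64(221.86550331115723)) enclosing dia mm 37.54977840396408 major mm 36.97939259503087 [ 18   3  45  37 649]
w2 (517, -292) ctr (np.float64(384.0), np.float64(195.5)) enclosing dia mm 23.36300231786663 major mm 23.838400429064603 [ 23   8  31  13 236]
w2 (444, -261) ctr (np.float64(330.5), np.float64(287.0)) enclosing dia mm 31.530104809139175 major mm 32.30272960260719 [ 21  13  35  24 330]
w7 (517, -292) ctr (np.float64(319.5), np.float64(218.5)) enclosing dia mm 31.15400882654635 major mm 30.50442388523269 [ 21   5  38  21 321]
w10 (444, -261) ctr (np.float64(319.2799301147461), np.float64(218.70866775512695)) enclosing dia mm 33.26090147561623 major mm 35.63298459378381 [ 20  17  40  24 346]
```

>>> carry_out --grip '[1, 1, 1, 1, 1]' --pt "0 -0.034 -0.0885" --pt "0 -0.034 -0.0885" --pt "0 -0.034 -0.0885" --pt "0 -0.034 -0.0885" --pt "0 -0.034 -0.0885" --turn '[0, 0, 0, 0, 0]'

```text
t: 22.45
eef_pos: [471.1, -30.7, 236.3]
tcp_rot: [-1.272, 1.569, 2.963]
ft_force: [1.1, -0.8, -0.4]
opening: 0.194
```

>>> carry_out --grip '[1, 1, 1, 1, 1]' --pt "0 -0.034 -0.0885" --pt "0 -0.034 -0.0885" --pt "0 -0.034 -0.0885" --pt "0 0 0" --pt "0 0 0" --turn '[0, 0, 0, 0.0364, 0.0364]'

```text
t: 22.95
eef_pos: [486.6, 110.4, 235.9]
tcp_rot: [-0.732, 1.568, -3.01]
ft_force: [0.5, -1.2, 0.4]
opening: 0.198
```

>>> carry_out --grip '[1, 1, 1, 1, 1]' --pt "0 0 0" --pt "0 0 0" --pt "0 0 0" --pt "0 0 0" --pt "0 0 0" --turn '[0.0364, 0.0364, 0, 0, 0]'

```text
t: 23.45
eef_pos: [487.0, 108.7, 236.8]
tcp_rot: [-0.428, 1.57, -2.931]
ft_force: [-0.2, -0.3, 0.4]
opening: 0.198
```

```bash
python3 - <<'E'
from h import *
hooklook("w13",216.5,(607.5,198.5))
im=cv2.imread("pics/w13.png")
s=cams.read_camera("side");cv2.imwrite("pics/s13.png",s);c=cam("side");x,y=proj(c,fr()[0]-[0,0,30])[0].astype(int)
b=cv2.resize(s[y-40:y+40,x-30:x+30],(450,600),interpolation=cv2.INTER_CUBIC)
a=cv2.resize(im[70:330,240:400],(350,569),interpolation=cv2.INTER_CUBIC);a=cv2.copyMakeBorder(a,0,31,0,0,0)
cv2.imwrite("pics/w13z.png",np.hstack([cv2.convertScaleAbs(a,alpha=1.6),b]))
E
```

```text
[486.958 108.72  236.799] 1.019450566419171 0.20003597412936777
[[-0.001  0.597 -0.803]
 [-0.    -0.803 -0.597]
 [-1.    -0.     0.001]]
216.5 [ 26  20 363] bead px [321.711 103.821] pred [319.997 100.063] [559.822 162.001 178.   ] r 60.04429713165532 ang 217.4352442161509
156.5 [ 27  30 578] bead px [230.284  46.273] pred [229.268  45.196] [554.182 220.863 178.   ] r 57.8178786543309 ang 157.2450436141702
156.5 [ 9  7 51] bead px [249.569  66.51 ] pred [229.268  45.196] [551.828 206.288 178.   ] r 56.21434153873117 ang 172.0366303858715
```

View pics/w13z.png

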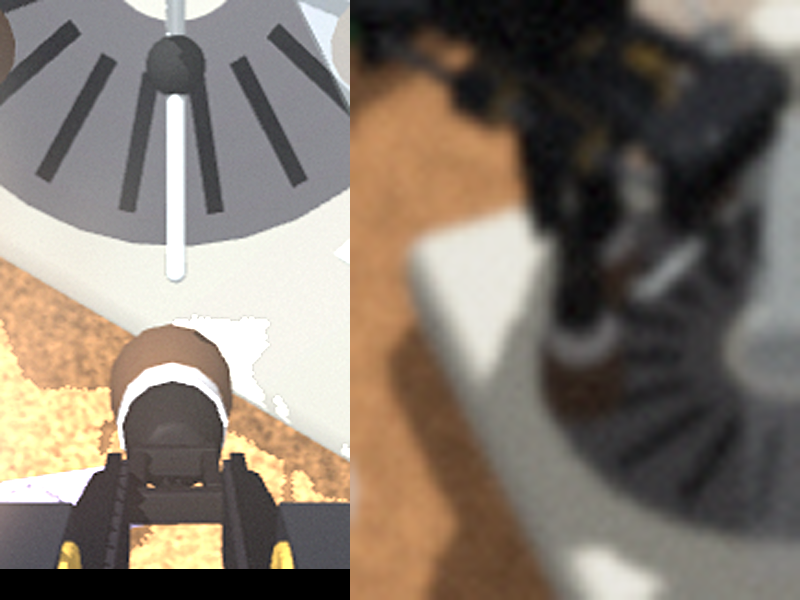

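```bash
python3 - <<'E'
from h import *
c=cam("wrist");p,M=fr()
def zat(v,h):
    o,d=ray(c,(320,v));t=M.T@(o-p);e=M.T@d;k=(-h-t[0])/e[0];return (t+k*e)[2]
# far hair edge row by brown->background along column ~ brush centre
for n,b in (("w3",84.8-4),("w8",83.8-4),("w12",86-4),("w13",86-4)):
    g=cv2.imread(f"pics/{n}.png").astype(int);print(n,[g[v,316:324].mean(0).round().astype(int).tolist() for v in range(208,262,2)])
for v in (218,222,226,230): print(v,[(h,round(zat(v,h),1)) for h in (-82,-70,-60)])
for v in (292.6,309,311,316): print(v,[(h,round(zat(v,h),1)) for h in (10,14,16,18,20,22,24)])
E
```

```text
w3 [[236, 242, 242], [236, 242, 242], [236, 242, 241], [236, 242, 242], [236, 242, 242], [238, 244, 244], [131, 143, 150], [64, 75, 89], [68, 79, 93], [68, 80, 95], [68, 80, 95], [69, 81, 96], [69, 81, 98], [69, 80, 98], [69, 82, 98], [68, 81, 98], [72, 89, 112], [148, 146, 146], [140, 139, 139], [137, 136, 138], [235, 233, 234], [46, 50, 55], [51, 56, 60], [50, 56, 59], [50, 55, 59], [50, 55, 59], [50, 55, 61]]
w8 [[234, 240, 240], [234, 240, 240], [234, 240, 240], [234, 240, 240], [234, 240, 240], [234, 240, 240], [235, 241, 240], [235, 242, 241], [94, 104, 114], [63, 73, 86], [64, 74, 88], [65, 76, 89], [65, 77, 90], [64, 76, 91], [64, 75, 91], [94, 104, 119], [141, 140, 140], [134, 133, 136], [208, 205, 206], [207, 205, 206], [48, 53, 58], [51, 56, 60], [52, 56, 61], [51, 55, 60], [51, 56, 61], [50, 54, 60], [49, 54, 60]]
w12 [[157, 167, 172], [158, 168, 172], [159, 169, 174], [160, 170, 174], [159, 169, 174], [105, 117, 129], [62, 75, 94], [64, 77, 97], [64, 77, 97], [65, 78, 98], [65, 79, 99], [64, 79, 100], [64, 80, 100], [63, 78, 99], [154, 154, 160], [171, 168, 170], [169, 1
[... 882 characters left out ...]
 (-60, np.float64(-16.5))]
292.6 [(10, np.float64(-2.8)), (14, np.float64(-4.4)), (16, np.float64(-5.2)), (18, np.float64(-6.0)), (20, np.float64(-6.7)), (22, np.float64(-7.5)), (24, np.float64(-8.3))]
309 [(10, np.float64(5.3)), (14, np.float64(3.5)), (16, np.float64(2.6)), (18, np.float64(1.8)), (20, np.float64(0.9)), (22, np.float64(0.0)), (24, np.float64(-0.9))]
311 [(10, np.float64(6.3)), (14, np.float64(4.5)), (16, np.float64(3.6)), (18, np.float64(2.7)), (20, np.float64(1.8)), (22, np.float64(0.9)), (24, np.float64(0.0))]
316 [(10, np.float64(8.8)), (14, np.float64(7.0)), (16, np.float64(6.0)), (18, np.float64(5.1)), (20, np.float64(4.2)), (22, np.float64(3.3)), (24, np.float64(2.4))]
```

The hair edge shows brush 3 sitting about 3 mm off jaw centre towards the camera. Allowing for that, its loop top is about 20–22 mm above the TCP, fitting the 104 mm brush with its loop centre at TCP+5. Wire is centred at px 320. Inserting with TCP z ≈177.5.

>>> carry_out --grip '[1, 1, 1, 1, 1]' --pt "0.059 0 0" --pt "0.059 0 0" --pt "0 0 0" --pt "0 0 -0.032" --pt "0 0 -0.012" --turn '[0, 0, 0, 0, 0]'

```text
t: 24.05
eef_pos: [506.0, 122.3, 179.4]
tcp_rot: [2.592, 1.569, 0.088]
ft_force: [0.0, -0.4, -0.5]
opening: 0.197
```

>>> carry_out --grip '[1, 1, 1]' --pt "0 0 -0.02" --pt "0 0 -0.02" --pt "0 0 0" --turn '[0, 0, 0]'

```text
t: 24.35
eef_pos: [521.7, 134.3, 178.5]
tcp_rot: [2.586, 1.57, 0.082]
ft_force: [-0.8, -0.1, -1.4]
opening: 0.198
```

```bash
python3 - <<'E'
from h import *
p,M=fr();print(p,env.state()["ft_force"],env.state()["opening"]);im=cams.read_camera("wrist");cv2.imwrite("pics/w14.png",im);g=im.astype(int)
print([(v,int(g[v,317:324].max(1).mean()),int(g[v,308:313].max(1).mean())) for v in range(235,325,2)])
for v in (296,300,304,309,311,313,315,318): print(v,g[v,298:344:2].max(1).tolist())
E
```

```text
[521.734 134.346 178.471] [-0.844 -0.096 -1.353] 0.19794626031812432
[(235, 205, 115), (237, 205, 149), (239, 206, 209), (241, 205, 204), (243, 205, 234), (245, 206, 214), (247, 207, 48), (249, 206, 54), (251, 206, 55), (253, 206, 55), (255, 206, 55), (257, 207, 56), (259, 206, 56), (261, 207, 57), (263, 207, 57), (265, 207, 61), (267, 207, 63), (269, 206, 64), (271, 207, 60), (273, 207, 51), (275, 206, 57), (277, 206, 59), (279, 206, 55), (281, 206, 52), (283, 206, 50), (285, 221, 45), (287, 221, 44), (289, 221, 41), (291, 233, 73), (293, 46, 47), (295, 56, 56), (297, 57, 56), (299, 55, 56), (301, 54, 54), (303, 53, 52), (305, 54, 54), (307, 52, 52), (309, 68, 76), (311, 137, 131), (313, 182, 125), (315, 228, 150), (317, 225, 200), (319, 211, 219), (321, 227, 200), (323, 222, 189)]
296 [40, 42, 39, 63, 65, 62, 63, 58, 59, 60, 59, 58, 61, 60, 57, 59, 58, 57, 59, 60, 57, 58, 45]
300 [40, 42, 40, 42, 46, 57, 55, 54, 57, 56, 53, 52, 57, 55, 57, 54, 55, 54, 54, 54, 56, 59, 45]
304 [37, 42, 44, 44, 41, 54, 53, 56, 52, 54, 50, 56, 53, 54, 54, 54, 54, 54, 54, 54, 53, 54, 45]
309 [37, 59, 60, 85, 81, 88, 76, 61, 65, 61, 57, 60, 87, 93, 93, 89, 82, 91, 93, 89, 85, 82, 43]
311 [37, 126, 144, 137, 127, 124, 137, 134, 135, 116, 163, 118, 139, 163, 174, 152, 141, 154, 148, 147, 153, 129, 42]
313 [36, 137, 152, 136, 131, 122, 130, 122, 134, 198, 217, 196, 130, 145, 157, 162, 137, 143, 156, 166, 163, 122, 41]
315 [36, 134, 162, 153, 135, 143, 137, 193, 202, 241, 229, 221, 232, 224, 133, 153, 133, 116, 117, 132, 125, 113, 43]
318 [34, 130, 143, 141, 133, 141, 242, 233, 223, 225, 238, 222, 197, 213, 177, 175, 152, 189, 122, 134, 122, 114, 40]
```

The wire runs under the top bar with no contact force, but the radius is still 107 mm, so 19 mm more inward. Then check.

>>> carry_out --grip '[1, 1, 1, 1]' --pt "0 0 -0.02" --pt "0 0 -0.02" --pt "0 0 0" --pt "0 0 0" --turn '[0, 0, 0, 0]'

```text
t: 24.8
eef_pos: [536.9, 145.8, 178.0]
tcp_rot: [-0.197, 1.57, -2.701]
ft_force: [0.7, 0.0, -0.2]
opening: 0.199
```

```bash
python3 - <<'E'
from h import *
p,M=fr();print(p,np.hypot(*(p[:2]-[607.5,198.5])),env.state()["ft_force"],env.state()["opening"]);im=cams.read_camera("wrist");cv2.imwrite("pics/w15.png",im);g=im.astype(int)
print([(v,int(g[v,317:324].max(1).mean()),int(g[v,308:313].max(1).mean())) for v in range(251,345,3)])
E
```

```text
[536.903 145.789 177.98 ] 88.10423132954791 [ 0.699  0.017 -0.198] 0.19946564961924299
[(251, 195, 48), (254, 195, 49), (257, 195, 51), (260, 194, 51), (263, 195, 51), (266, 196, 56), (269, 195, 57), (272, 195, 52), (275, 195, 51), (278, 195, 48), (281, 195, 44), (284, 196, 43), (287, 195, 41), (290, 197, 34), (293, 41, 44), (296, 54, 54), (299, 50, 49), (302, 50, 51), (305, 48, 48), (308, 45, 44), (311, 125, 169), (314, 123, 141), (317, 123, 123), (320, 124, 131), (323, 119, 135), (326, 125, 185), (329, 148, 140), (332, 124, 130), (335, 92, 92), (338, 106, 105), (341, 115, 114), (344, 110, 110)]
```

>>> carry_out --grip '[1, 1, 1, 1]' --pt "0.012 0 0" --pt "0.012 0 0" --pt "0 0 0" --pt "0 0 0" --turn '[0, 0, 0, 0]'

```text
t: 25.25
eef_pos: [536.8, 145.5, 166.1]
tcp_rot: [1.267, 1.571, -1.238]
ft_force: [-1.1, -0.5, 4.2]
opening: 0.198
```

>>> carry_out --grip '[0.3, 0.3, 0.3, 0.3]' --pt "0.002 0 0" --pt "0 0 0" --pt "0 0 0" --pt "0 0 0" --turn '[0, 0, 0, 0]'

```text
t: 25.65
eef_pos: [536.8, 145.6, 165.0]
tcp_rot: [-0.215, 1.57, -2.72]
ft_force: [0.1, 0.9, 0.8]
opening: 0.348
```

>>> carry_out --grip '[0.3, 0.3, 0.1, 0.1, 0.1]' --pt "-0.04 0 0" --pt "-0.08 0 0" --pt "-0.1 0 0" --pt "-0.04 0 0" --pt "0 0 0" --turn '[0, 0, 0, 0, 0]'

```text
t: 26.15
eef_pos: [537.8, 145.9, 298.3]
tcp_rot: [2.64, 1.565, 0.135]
ft_force: [-0.7, 0.3, -0.3]
opening: 0.445
```

```bash
python3 - <<'E'
from h import *
hooklook("w16",216.5,(607.5,198.5))
f=cam("wrist");np.savez("w16.npz",K=f[0],d=f[1],V=f[2])
im=cv2.imread("pics/w16.png");print(env.state()["joints"])
t=cams.read_camera("top");cv2.imwrite("pics/t16.png",t);s=cams.read_camera("side");cv2.imwrite("pics/s16.png",s)
# loops expected at
c=f
for k in (156.5,216.5):
  u=np.array([np.cos(np.radians(k)),np.sin(np.radians(k)),0]);print(k,proj(c,np.array([607.5,198.5,185])+u*85)[0],proj(c,np.array([607.5,198.5,90])+u*85)[0])
E
```

```text
[537.771 145.864 298.274] 1.080278644042267 0.4495619886557054
[[ 0.005  0.595 -0.804]
 [ 0.001 -0.804 -0.595]
 [-1.     0.003 -0.005]]
216.5 [ 27  20 396] bead px [319.215 195.848] pred [318.694 196.506] [561.508 163.98  178.   ] r 57.505245632160054 ang 216.89071300986262
[ 0.146  0.307  1.595 -0.     1.238  1.08 ]
156.5 [217.407 175.588] [241.841 166.945]
216.5 [319.384 232.926] [319.397 211.112]
```

```bash
python3 - <<'E'
from h import *
im=cv2.imread("pics/w16.png");print("loop px",im[225:240,316:323].mean((0,1)),"hair",im[205:222,300:304].mean((0,1)),im[205:222,336:340].mean((0,1)))
D=np.array([-55,-210.]);ph=np.radians(np.arange(60,300.5,.5));W=137*np.c_[-np.cos(ph),np.sin(ph)]  # wall, angle from -x
def clr(a,off=(0,0)):
    a=np.radians(a);y=np.array([np.cos(a),np.sin(a)]);z=np.array([-y[1],y[0]]);q=W-D-np.array(off)
    dx=np.abs(q@y)-90;dz=np.abs(q@z)-37.5
    return np.where((dx<0)&(dz<0),np.maximum(dx,dz),np.hypot(dx.clip(0),dz.clip(0))).min()
for a in range(-70,45,5): print(a,round(clr(a),1),end="; ")
E
```

```text
loop px [95.695 95.048 94.343] hair [47.206 51.132 57.662] [62.426 63.882 68.529]
-70 -9.2; -65 -6.9; -60 -3.5; -55 3.8; -50 10.9; -45 17.6; -40 23.8; -35 29.6; -30 34.9; -25 39.1; -20 41.6; -15 42.6; -10 41.9; -5 39.5; 0 35.5; 5 29.9; 10 22.8; 15 15.1; 20 8.0; 25 1.4; 30 -3.0; 35 -6.4; 40 -8.9;
```

>>> carry_out --grip '[-0.6, -0.6, -0.6, -0.6, -0.6]' --pt "0 0.075 0.0343" --pt "0 0.075 0.0343" --pt "0 0.075 0.0343" --pt "0 0.075 0.0343" --pt "0 0 0" --turn '[0, 0, 0, 0, -0.0463]'

```text
t: 26.8
eef_pos: [571.2, -19.7, 293.0]
tcp_rot: [-0.65, 1.568, -3.013]
ft_force: [0.0, 1.0, 0.1]
opening: 0.781
```

>>> carry_out --grip '[-0.6, -0.6, -0.6, -0.6, -0.6]' --pt "0 0 0" --pt "0 0 0" --pt "0 0 0" --pt "0 0 0" --pt "0 0 0" --turn '[-0.0463, -0.0463, -0.0463, -0.0463, -0.0463]'

```text
t: 27.3
eef_pos: [570.5, -15.7, 293.3]
tcp_rot: [-1.623, 1.568, 3.034]
ft_force: [-0.6, 0.3, -0.2]
opening: 0.8
```

>>> carry_out --grip '[-0.6, -0.6, -0.6, -0.6, -0.6]' --pt "0 0 0" --pt "0.098 0 0" --pt "0.098 0 0" --pt "0 0 0" --pt "0 0 0" --turn '[-0.0463, 0, 0, 0, 0]'

```text
t: 27.8
eef_pos: [570.9, -15.7, 197.0]
tcp_rot: [-1.769, 1.568, 3.028]
ft_force: [0.7, 0.7, 0.8]
opening: 0.803
```

```bash
cat >> h.py <<'E'
def diallook(name,P=(571,-15.5)):
    p,M=fr();c=cam("wrist");im=cams.read_camera("wrist");cv2.imwrite(f"pics/{name}.png",im);g=im.max(2)
    print(p,env.state()["joints"][5],env.state()["opening"]);print(M)
    x,y=proj(c,[*P,60])[0].astype(int);w=g[y-70:y+70,x-70:x+70]
    print("pred",x,y)
    k,l,st,ce=cv2.connectedComponentsWithStats((w<45).astype(np.uint8))
    for i in range(1,k):
        if st[i,4]>300:
            q=ce[i]+[x-70,y-70];print("dark",st[i],q,onz(c,q,62))
    # bright line on the bar top: bright pixels close to the dial centre
    ww=g[y-45:y+45,x-45:x+45];
    k,l,st,ce=cv2.connectedComponentsWithStats((ww>110).astype(np.uint8))
    for i in range(1,k):
        if 5<st[i,4]<300:
            pts=np.argwhere(l==i)[:,::-1].astype(np.float32)+[x-45,y-45];r=cv2.minAreaRect(pts.astype(np.float32));b=cv2.boxPoints(r)
            W=np.array([onz(c,q,85)[:2] for q in b]);e=[W[1]-W[0],W[2]-W[1]];v=max(e,key=np.linalg.norm)
            print("line",st[i],"mid",W.mean(0),"len",np.linalg.norm(e[0]),np.linalg.norm(e[1]),"ang",np.degrees(np.arctan2(v[1],v[0]))%180)
    cv2.imwrite(f"pics/{name}z.png",cv2.resize(im[y-70:y+70,x-70:x+70],(560,560),interpolation=cv2.INTER_CUBIC))
E
python3 -c "
from h import *
diallook('d1')"
```

```text
[570.865 -15.739 197.002] -0.22721551798284054 0.8033174601097695
[[-0.002  0.996  0.084]
 [ 0.     0.084 -0.996]
 [-1.    -0.002 -0.   ]]
pred 320 229
dark [  42   37   64   64 3079] [322.792 227.198] [572.425 -13.297  62.   ]
```

Dial centre seen at about (572.5,-14). I'll grip the bar end to end (jaws along it) to keep the gripper body clear of the hood, then turn 51° clockwise, past the 45° halfway point to click 2.

>>> carry_out --grip '[-0.6, -0.6, -0.6, -0.6, 1]' --pt "0.08 0.003 -0.003" --pt "0.08 0 0" --pt "0.08 0 0" --pt "0 0 0" --pt "0 0 0" --turn '[0, 0, 0, 0, 0]'

```text
t: 28.35
eef_pos: [573.5, -14.3, 79.3]
tcp_rot: [1.309, 1.569, -0.178]
ft_force: [0.9, 0.6, 0.8]
opening: 0.758
```

>>> carry_out --grip '[1, 1, 1, 1]' --pt "0 0 0" --pt "0 0 0" --pt "0 0 0" --pt "0 0 0" --turn '[0, 0, 0, 0]'

```text
t: 28.75
eef_pos: [572.6, -14.2, 78.1]
tcp_rot: [1.284, 1.569, -0.202]
ft_force: [1.0, 0.3, 0.9]
opening: 0.436
```

>>> carry_out --grip '[1, 1]' --pt "0 0 0" --pt "0 0 0" --turn '[0, 0]'

```text
t: 28.95
eef_pos: [572.3, -14.1, 77.3]
tcp_rot: [0.412, 1.571, -1.075]
ft_force: [0.6, 0.0, -0.8]
opening: 0.269
```

The jaws are squeezing below 46 mm. The bar ends seem to have slipped, so the bar is swinging round between the jaws, and it can only go clockwise from off. If so it stops square at 90° (click 3) at 12 mm opening; closing on to check.

>>> carry_out --grip '[1, 1, 1]' --pt "0 0 0" --pt "0 0 0" --pt "0 0 0" --turn '[0, 0, 0]'

```text
t: 29.25
eef_pos: [572.3, -14.1, 77.1]
tcp_rot: [-1.171, 1.571, -2.657]
ft_force: [0.3, -0.3, 0.5]
opening: 0.032
```

```bash
python3 - <<'E'
from h import *
s=env.state();print(s["opening"],s["ft_force"],s["moment"],fr()[0])
im=cams.read_camera("wrist");cv2.imwrite("pics/d2.png",im)
t=cams.read_camera("top");cv2.imwrite("pics/t_d2.png",t)
a=cv2.resize(cv2.imread("pics/d1.png")[130:380,200:440],(400,417));b=cv2.resize(im[130:380,200:440],(400,417))
cv2.imwrite("pics/d12.png",cv2.convertScaleAbs(np.hstack([a,b]),alpha=1.8))
E
```

```text
0.03229853086941885 [ 0.336 -0.333  0.491] [-0.042 -0.15   0.013] [572.295 -14.116  77.133]
```

View pics/d12.png

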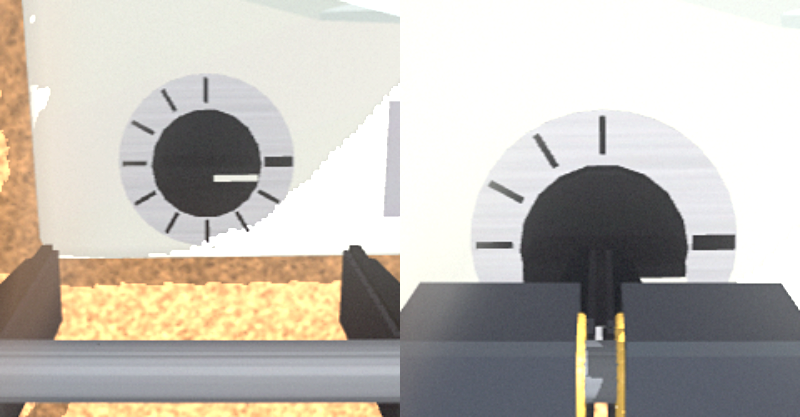

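The dial is untouched: in both frames its white line still points to the broad off tick, and the jaws closed on nothing, so they missed the bar to one side. Recomputing the bar position from both frames.

```bash
python3 - <<'E'
from h import *
c2=cam("wrist");p,M=fr();print(p)
V=c2[2].copy();T=np.eye(4);T[:3,3]=-(np.array([570.865,-15.739,197.002])-p)
c1=(c2[0],c2[1],V@T)  # same orientation, shifted camera
f=.6
P1={"disc":(200+207*f,130+163*f),"line":(200+235*f,130+178*f),"offtick":(200+278*f,130+161*f),"opptick":(200+134*f,130+163*f)}
P2={"disc":(200+204*f,130+248*f),"line":(200+265*f,130+278*f),"offtick":(200+314*f,130+242*f),"opptick":(200+94*f,130+245*f)}
for k in P1:
    P=tri([ray(c1,P1[k]),ray(c2,P2[k])]);print(k,P,proj(c1,P)[0]-P1[k], "d1@59",onz(c1,P1[k],59),"@85",onz(c1,P1[k],85),"d2@59",onz(c2,P2[k],59),"@85",onz(c2,P2[k],85))
E
```

```text
[572.305 -14.122  77.171]
disc [573.723 -14.599  58.055] [-0.315 -0.011] d1@59 [573.953 -14.382  59.   ] @85 [573.215  -8.76   85.   ] d2@59 [573.433 -14.278  59.   ] @85 [572.508  -5.116  85.   ]
line [588.59  -14.438  82.139] [ 2.734 -0.822] d1@59 [588.278 -20.71   59.   ] @85 [586.38  -14.576  85.   ] d2@59 [593.745 -22.746  59.   ] @85 [590.199 -12.491  85.   ]
offtick [609.501 -12.138  50.65 ] [ 0.063 -0.028] d1@59 [608.32  -10.462  59.   ] @85 [604.801  -5.157  85.   ] d2@59 [607.828  -9.37   59.   ] @85 [602.464  -0.842  85.   ]
opptick [537.764 -19.116  51.147] [-0.112 -0.055] d1@59 [538.504 -17.383  59.   ] @85 [540.634 -11.518  85.   ] d2@59 [538.742 -16.233  59.   ] @85 [542.294  -6.819  85.   ]
```

```bash
python3 - <<'E'
from h import *
c=cam("wrist");p,M=fr();d=np.array([573.7,-14.5]);u=np.array([np.cos(.085),np.sin(.085)])
k=lambda P:((proj(c,P)[0]-[200,130])/.6+[400,0]).round()
for r in (0,2,10,20,23): print("bar top r",r,k([*(d+u*r),85]),"low",k([*(d+u*r),62]))
print("finger tip",k(p+M[:,0]*14),k(p+M[:,0]*14-M[:,2]*10),k(p-M[:,2]*10))
im=cv2.imread("pics/d2.png").max(2);print(im[290:302:2,320:380:3])
import cv2
t=cv2.imread("pics/t_d2.png");t0=cv2.imread("pics/t16.png");ct=cam("top")
E
```

```text
bar top r 0 [605. 280.] low [605. 252.]
bar top r 2 [613. 280.] low [611. 252.]
bar top r 10 [641. 280.] low [637. 252.]
bar top r 20 [677. 280.] low [669. 252.]
bar top r 23 [688. 280.] low [679. 252.]
finger tip [600. 252.] [600. 221.] [601. 235.]
[[ 30  29  33  25  26  31  26  29  30  33  29  32  34  31  34  32  36  84
  130 131]
 [ 26  31  32  24  26  26  25  27  30  32  32  31  33  34  34  37  33  80
  125 124]
 [ 31  31  36  26  22  25  28  29  31  30  31  31  33  31  30  34  30 104
  126 129]
 [ 29  26  31  23  24  26  25  29  68  76  76  76  76 104 109 111 127 136
  125 127]
 [ 28  32  30  23  22  21  27  28  63 151 151 149 150 151 150 151 150 148
  132 133]
 [ 27  27  29  21  31  49  49  51  48  47  44  42  45  43  46  49  44  47
   49  48]]
```

>>> carry_out --grip '[1, 1, 1]' --pt "0.004 0 0" --pt "0 0 0" --pt "0 0 0" --turn '[0, 0, 0]'

```text
t: 29.65
eef_pos: [572.3, -14.1, 75.1]
tcp_rot: [-1.387, 1.571, -2.873]
ft_force: [0.0, 0.4, 0.8]
opening: 0.004
```

```bash
python3 - <<'E'
from h import *
s=env.state();print(s["opening"],s["ft_force"],s["moment"],fr()[0])
for n in ("d1","d2"):
  g=cv2.imread(f"pics/{n}.png")
  print(n);
# finger silhouette in d2: brightness profile along columns through the disc
g=cv2.imread("pics/d2.png").max(2).astype(int)
for v in range(262,300,3): print(v,g[v,290:352:2].tolist())
E
```

```text
0.004187110008144069 [0.022 0.409 0.811] [-0.023 -0.053 -0.056] [572.251 -14.12   75.099]
d1
d2
262 [35, 34, 32, 35, 36, 35, 36, 34, 32, 31, 31, 34, 36, 36, 32, 32, 35, 34, 32, 36, 32, 32, 35, 31, 33, 35, 35, 32, 36, 36, 35]
265 [36, 37, 36, 35, 29, 37, 34, 34, 34, 31, 32, 35, 35, 33, 34, 29, 32, 29, 34, 34, 33, 33, 32, 32, 32, 32, 31, 32, 33, 33, 37]
268 [37, 33, 36, 35, 34, 31, 33, 34, 35, 34, 35, 33, 30, 32, 33, 32, 32, 33, 34, 32, 33, 34, 31, 35, 34, 32, 34, 31, 32, 30, 32]
271 [38, 31, 33, 36, 33, 31, 33, 31, 32, 29, 31, 32, 32, 29, 32, 31, 31, 27, 32, 32, 29, 31, 30, 30, 31, 27, 29, 30, 31, 30, 30]
274 [33, 33, 33, 31, 28, 33, 28, 28, 31, 29, 30, 29, 28, 31, 28, 26, 28, 29, 28, 30, 27, 28, 25, 30, 30, 32, 34, 30, 30, 31, 31]
277 [29, 28, 30, 33, 31, 30, 32, 30, 30, 27, 29, 25, 30, 28, 31, 29, 29, 30, 30, 26, 30, 32, 25, 31, 30, 30, 34, 28, 28, 30, 27]
280 [28, 30, 31, 27, 30, 29, 30, 30, 26, 27, 28, 25, 34, 33, 28, 29, 30, 36, 34, 26, 21, 29, 29, 30, 31, 26, 29, 32, 30, 31, 32]
283 [33, 33, 31, 28, 31, 27, 27, 26, 28, 26, 27, 27, 30, 32, 30, 31, 25, 33, 31, 26, 26, 28, 29, 28, 30, 25, 33, 30, 28, 28, 28]
286 [32, 31, 29, 30, 29, 29, 27, 26, 27, 26, 27, 27, 34, 33, 27, 27, 27, 32, 32, 27, 29, 24, 23, 23, 28, 26, 27, 29, 31, 28, 30]
289 [29, 32, 30, 30, 30, 28, 25, 25, 26, 23, 23, 28, 32, 33, 27, 31, 29, 30, 32, 27, 28, 26, 25, 24, 26, 28, 31, 30, 30, 31, 33]
292 [32, 32, 32, 29, 28, 27, 25, 26, 26, 27, 26, 19, 32, 33, 26, 26, 29, 28, 32, 26, 25, 26, 26, 28, 25, 27, 26, 30, 31, 31, 32]
295 [32, 30, 29, 27, 29, 23, 24, 25, 23, 26, 23, 26, 33, 31, 27, 32, 29, 31, 33, 23, 25, 23, 26, 25, 26, 26, 22, 27, 27, 27, 27]
298 [29, 27, 28, 26, 30, 26, 22, 27, 25, 27, 26, 26, 32, 33, 28, 28, 27, 32, 30, 23, 25, 22, 21, 25, 27, 25, 24, 63, 154, 151, 151]
```

>>> carry_out --grip '[1, 1]' --pt "0.002 0 0" --pt "0 0 0" --turn '[0, 0]'

```text
t: 29.85
eef_pos: [572.3, -14.1, 74.1]
tcp_rot: [-1.155, 1.571, -2.641]
ft_force: [-0.4, -0.6, 0.2]
opening: 0.002
```

>>> carry_out --grip '[1, 1]' --pt "0.002 0 0" --pt "0 0 0" --turn '[0, 0]'

```text
t: 30.05
eef_pos: [572.3, -14.1, 73.1]
tcp_rot: [-0.983, 1.571, -2.47]
ft_force: [-0.0, -0.1, 0.1]
opening: 0.004
```

>>> carry_out --grip '[1, 1]' --pt "0.001 0 0" --pt "0 0 0" --turn '[0, 0]'

```text
t: 30.25
eef_pos: [572.3, -14.1, 72.7]
tcp_rot: [-0.201, 1.571, -1.688]
ft_force: [-0.6, 0.3, -0.4]
opening: 0.006
```

>>> carry_out --grip '[1, 1, 1, 1]' --pt "-0.006 0 0" --pt "0 0 0.01" --pt "0 0 0.01" --pt "0 0 0" --turn '[0, 0, 0, 0]'

```text
t: 30.65
eef_pos: [573.3, -24.9, 75.8]
tcp_rot: [0.781, 1.57, -0.706]
ft_force: [0.2, 0.1, -0.5]
opening: 0.008
```

```bash
python3 - <<'E'
from h import *
s=env.state();print(s["opening"],s["ft_force"],s["moment"],fr()[0])
im=cams.read_camera("wrist");cv2.imwrite("pics/d3.png",im);c=cam("wrist");p,M=fr()
d=np.array([573.7,-14.5]);u=np.array([np.cos(.085),np.sin(.085)])
for r in (2,10,20,23): print(r,proj(c,[*(d+u*r),85])[0])
print("tip",proj(c,p+M[:,0]*14)[0])
g=im.max(2).astype(int)
for v in range(255,300,3): print(v,g[v,296:376:3].tolist())
E
```

```text
0.007994233508470235 [ 0.18  0.09 -0.54] [-0.038 -0.095 -0.023] [573.276 -24.863  75.756]
2 [327.697 277.727]
10 [345.305 277.705]
20 [367.302 277.671]
23 [373.896 277.659]
tip [320.297 281.067]
255 [30, 33, 30, 33, 31, 32, 30, 28, 33, 29, 29, 29, 31, 31, 30, 30, 32, 34, 34, 35, 34, 35, 37, 36, 40, 36, 135]
258 [32, 30, 28, 32, 30, 26, 29, 27, 30, 30, 28, 29, 30, 31, 31, 33, 32, 31, 30, 33, 34, 33, 37, 37, 38, 38, 125]
261 [33, 32, 29, 31, 33, 32, 31, 30, 27, 32, 31, 31, 29, 28, 30, 31, 34, 31, 31, 34, 34, 33, 35, 36, 36, 39, 125]
264 [30, 30, 28, 29, 30, 29, 29, 32, 28, 27, 31, 29, 30, 25, 28, 29, 29, 32, 30, 32, 33, 34, 35, 38, 37, 33, 136]
267 [29, 31, 29, 31, 35, 33, 31, 30, 31, 28, 28, 33, 30, 31, 30, 33, 32, 36, 35, 36, 35, 36, 34, 35, 36, 33, 129]
270 [33, 32, 31, 30, 34, 34, 34, 33, 30, 33, 31, 30, 33, 32, 34, 31, 34, 32, 37, 32, 38, 38, 36, 41, 37, 29, 133]
273 [33, 32, 32, 30, 31, 32, 30, 30, 31, 32, 32, 30, 35, 33, 32, 37, 31, 30, 35, 36, 35, 33, 37, 35, 36, 27, 130]
276 [31, 28, 32, 31, 29, 32, 30, 30, 28, 30, 28, 125, 150, 150, 148, 154, 154, 153, 156, 156, 154, 150, 153, 154, 152, 152, 126]
279 [29, 33, 27, 28, 32, 29, 26, 28, 26, 27, 29, 24, 151, 148, 147, 146, 147, 148, 148, 148, 148, 148, 148, 147, 149, 150, 129]
282 [29, 32, 30, 31, 29, 27, 26, 33, 35, 32, 27, 24, 88, 85, 87, 51, 53, 53, 54, 51, 53, 22, 27, 27, 24, 23, 135]
285 [30, 31, 27, 30, 27, 26, 22, 32, 30, 34, 26, 28, 24, 29, 27, 33, 29, 33, 31, 30, 32, 32, 33, 37, 34, 35, 35]
288 [29, 31, 29, 28, 30, 25, 26, 30, 28, 37, 26, 27, 27, 31, 29, 29, 32, 27, 30, 26, 28, 33, 31, 30, 29, 126, 110]
291 [30, 33, 25, 23, 23, 27, 23, 30, 32, 36, 25, 26, 27, 28, 25, 30, 29, 36, 30, 31, 33, 31, 122, 131, 130, 128, 129]
294 [31, 31, 26, 24, 27, 26, 18, 33, 30, 34, 25, 28, 27, 26, 28, 30, 29, 35, 31, 30, 25, 137, 132, 131, 131, 132, 132]
297 [26, 32, 26, 24, 27, 27, 27, 32, 30, 31, 26, 23, 28, 25, 28, 27, 29, 32, 33, 62, 131, 131, 130, 130, 129, 129, 131]
```

The closed fingers sit over the bar without touching it, so the pads must end higher than I assumed. Next: open wide, go lower at the dial (TCP 66.5, still above the deck if the nominal tip length holds), then close.

>>> carry_out --grip '[-0.6, -0.6, -0.6, -0.6, -0.6]' --pt "-0.06 0 0" --pt "0 0.001 -0.021" --pt "0 0 0" --pt "0 0 0" --pt "0 0 0" --turn '[0, 0, 0, 0, 0]'

```text
t: 31.2
eef_pos: [572.4, -13.6, 105.0]
tcp_rot: [-1.678, 1.57, 3.118]
ft_force: [0.1, -0.5, -0.2]
opening: 0.37
```

>>> carry_out --grip '[-0.6, -0.6, -0.6, -0.6, -0.6]' --pt "0 0 0" --pt "0 0 0" --pt "0 0 0" --pt "0.05 0 0" --pt "0.028 0 0" --turn '[0, 0, 0, 0, 0]'

```text
t: 31.7
eef_pos: [572.5, -13.6, 65.7]
tcp_rot: [-1.507, 1.57, -2.994]
ft_force: [-0.6, 0.1, -1.3]
opening: 0.774
```

>>> carry_out --grip '[-0.6, -0.6, 0.2, 0.2, 0.2]' --pt "0 0 0" --pt "0 0 0" --pt "0 0 0" --pt "0 0 0" --pt "0 0 0" --turn '[0, 0, 0, 0, 0]'

```text
t: 32.2
eef_pos: [573.0, -13.6, 67.3]
tcp_rot: [1.266, 1.57, -0.221]
ft_force: [-0.1, -0.1, 0.0]
opening: 0.604
```

>>> carry_out --grip '[0.2, 0.2, 0.2]' --pt "0 0 0" --pt "0 0 0" --pt "0 0 0" --turn '[0, 0, 0]'

```text
t: 32.5
eef_pos: [573.2, -13.6, 67.0]
tcp_rot: [1.325, 1.57, -0.162]
ft_force: [1.9, 1.0, 2.6]
opening: 0.475
```

>>> carry_out --grip '[1, 1]' --pt "0 0 0" --pt "0 0 0" --turn '[0, 0]'

```text
t: 32.7
eef_pos: [573.2, -13.6, 67.0]
tcp_rot: [1.334, 1.57, -0.152]
ft_force: [2.6, 0.5, 3.4]
opening: 0.473
```

Now the jaws hold the 46 mm bar (opening 0.473, i.e. 45 mm). Turning 51° clockwise.

>>> carry_out --grip '[1, 1, 1, 1, 1]' --pt "0 0 0" --pt "0 0 0" --pt "0 0 0" --pt "0 0 0" --pt "0 0 0" --turn '[0.047, 0.047, 0.047, 0.047, 0.047]'

```text
t: 33.2
eef_pos: [574.5, -14.0, 67.1]
tcp_rot: [2.026, 1.567, -0.205]
ft_force: [8.4, -1.4, -1.2]
opening: 0.474
```

>>> carry_out --grip '[1, 1, 1]' --pt "0 0 0" --pt "0 0 0" --pt "0 0 0" --turn '[0.047, 0, 0]'

```text
t: 33.5
eef_pos: [574.7, -14.1, 67.1]
tcp_rot: [2.169, 1.566, -0.204]
ft_force: [9.7, -2.6, -0.9]
opening: 0.475
```

>>> carry_out --grip '[-0.6, -0.6, -0.6, -0.6, -0.6]' --pt "0 0 0" --pt "0 0 0" --pt "0 0 0" --pt "-0.1 0 0" --pt "-0.1 0 0" --turn '[0, 0, 0, 0, 0]'

```text
t: 34.0
eef_pos: [571.6, -13.4, 166.7]
tcp_rot: [-0.896, 1.566, 3.015]
ft_force: [1.5, -0.9, 0.2]
opening: 0.783
```

>>> carry_out --grip '[-0.3, -0.3, -0.3]' --pt "-0.05 0 0" --pt "0 0 0" --pt "0 0 0" --turn '[0, 0, 0]'

```text
t: 34.3
eef_pos: [572.3, -13.5, 191.5]
tcp_rot: [-0.528, 1.571, -2.901]
ft_force: [-0.2, 0.1, -1.2]
opening: 0.66
```

```bash
cat >> h.py <<'E'
def lineang(name,d=(573.7,-14.5)):
    p,M=fr();c=cam("wrist");im=cams.read_camera("wrist");cv2.imwrite(f"pics/{name}.png",im);g=im.min(2).astype(float)
    print(p,env.state()["joints"][5],env.state()["opening"],env.state()["ft_force"],"tool y ang",np.degrees(np.arctan2(M[1,1],M[0,1])))
    sc=[]
    for a in range(0,360,3):
        t=np.radians(-a+4.9);u=np.array([np.cos(t),np.sin(t)])
        q=proj(c,[[*(np.array(d)+u*r),85] for r in (6,9,12,15,18,21)]).round().astype(int)
        sc.append((np.min([g[y,x] if 0<=x<640 and 0<=y<480 else 0 for x,y in q]),a))
    print("dial angle candidates (min brightness, deg cw)",sorted(sc)[-6:])
E
python3 -c "
from h import *
lineang('d4')"
```

```text
[572.286 -13.458 191.5  ] 0.6628452979631585 0.6551256416625536 [ 0.696 -0.313  0.194] tool y ang -45.93014693247159
dial angle candidates (min brightness, deg cw) [(np.float64(37.0), 261), (np.float64(38.0), 24), (np.float64(38.0), 57), (np.float64(101.0), 66), (np.float64(136.0), 60), (np.float64(136.0), 63)]
```

The dial now reads 60° (click 2). Next grip is across the bar with the jaw axis at +15° in the drier frame, clear of the hood; closing will square the bar up to about 75°, then turn on to about 142°, which settles at 150°.

>>> carry_out --grip '[0.2, 0.2, 0.2, 0.2, 0.2]' --pt "-0.05 0 0" --pt "0 0 0" --pt "0 0 0" --pt "0 0 0" --pt "0 0 0" --turn '[-0.0457, -0.0457, -0.0457, -0.0457, -0.0457]'

```text
t: 34.85
eef_pos: [572.1, -13.5, 214.8]
tcp_rot: [-1.607, 1.567, 3.027]
ft_force: [-0.3, 0.3, 0.0]
opening: 0.405
```

>>> carry_out --grip '[0.2, 0.2, 0.2, 0.2, 0.2]' --pt "0 0 0" --pt "0 0 0" --pt "0 0 0" --pt "0 0.002 0.003" --pt "0 0 0" --turn '[-0.0457, -0.0457, -0.0457, 0, 0]'

```text
t: 35.35
eef_pos: [574.0, -14.7, 215.6]
tcp_rot: [-2.013, 1.569, 3.042]
ft_force: [-0.3, 0.2, 0.3]
opening: 0.398
```

```bash
python3 -c "
from h import *
lineang('d5')"
```

```text
[574.045 -14.72  215.559] -0.48325124135224173 0.401587152131842 [ 0.135  0.593 -0.327] tool y ang 19.619763286193905
dial angle candidates (min brightness, deg cw) [(np.float64(40.0), 330), (np.float64(40.0), 345), (np.float64(80.0), 57), (np.float64(83.0), 66), (np.float64(126.0), 60), (np.float64(137.0), 63)]
```

>>> carry_out --grip '[0.2, 0.2, 0.2, 0.2, 0.2]' --pt "0.095 0 0" --pt "0.095 0 0" --pt "0.08 0 0" --pt "0.03 0 0" --pt "0 0 0" --turn '[0, 0, 0, 0, 0]'

```text
t: 35.9
eef_pos: [572.9, -14.5, 64.1]
tcp_rot: [-2.034, 1.566, 3.022]
ft_force: [0.3, 0.1, 1.1]
opening: 0.399
```

>>> carry_out --grip '[1, 1, 1, 1, 1]' --pt "0 0 0" --pt "0 0 0" --pt "0 0 0" --pt "0 0 0" --pt "0 0 0" --turn '[0, 0, 0, 0, 0]'

```text
t: 36.4
eef_pos: [573.4, -14.8, 67.6]
tcp_rot: [-1.582, 1.57, -2.806]
ft_force: [-5.2, -1.4, 4.1]
opening: 0.121
```

>>> carry_out --grip '[1, 1, 1, 1, 1]' --pt "0 0 0" --pt "0 0 0" --pt "0 0 0" --pt "0 0 0" --pt "0 0 0" --turn '[0.0464, 0.0464, 0.0464, 0.0464, 0.0464]'

```text
t: 36.9
eef_pos: [573.9, -14.8, 67.6]
tcp_rot: [0.56, 1.57, -1.399]
ft_force: [-2.7, -1.8, 2.9]
opening: 0.121
```

>>> carry_out --grip '[1, 1, 1, 1, 1]' --pt "0 0 0" --pt "0 0 0" --pt "0 0 0" --pt "0 0 0" --pt "0 0 0" --turn '[0.0464, 0.0464, 0.0464, 0, 0]'

```text
t: 37.4
eef_pos: [574.2, -14.9, 67.5]
tcp_rot: [1.693, 1.57, -0.693]
ft_force: [-4.2, -3.8, 7.5]
opening: 0.119
```

>>> carry_out --grip '[0.2, 0.2, 0.2, 0.2, 0.2]' --pt "0 0 0" --pt "0 0 0" --pt "0 0 0" --pt "-0.1 0 0" --pt "-0.1 0 0" --turn '[0, 0, 0, 0, 0]'

```text
t: 37.9
eef_pos: [573.6, -14.5, 166.9]
tcp_rot: [-0.902, 1.568, 2.992]
ft_force: [0.6, -0.5, 0.5]
opening: 0.392
```

>>> carry_out --grip '[0.2, 0.2, 0.2]' --pt "-0.08 0 0" --pt "0 0 0" --pt "0 0 0" --turn '[0, 0, 0]'

```text
t: 38.2
eef_pos: [574.3, -14.5, 207.1]
tcp_rot: [2.255, 1.569, -0.134]
ft_force: [0.5, 1.0, -0.5]
opening: 0.403
```

```bash
python3 -c "
from h import *
lineang('d6')
t=cams.read_camera('top');s=cams.read_camera('side');cv2.imwrite('pics/tF.png',t);cv2.imwrite('pics/sF.png',s)
for n,a,o,box in (('top',t,'pics/top0.png',None),('side',s,'pics/side0.png',None)):
    o=cv2.imread(o);c=cam(n);d=cv2.absdiff(a,o).max(2)
    for k,P in (('bowl',None),):pass
    if n=='top':
        for k,(x,y) in dict(bowl=(240,312),lens=(284,303),clip=(328,304),jar=(512,282),mirror=(160,350),tonic=(108,268),caddy=(422,257)).items(): print(n,k,(d[y-20:y+20,x-25:x+25]>50).sum())
"
```

```text
[574.266 -14.521 207.081] 0.6782632771969374 0.39850650410879995 [-0.12  -0.531 -0.17 ] tool y ang -46.886688677637565
dial angle candidates (min brightness, deg cw) [(np.float64(41.0), 321), (np.float64(41.0), 357), (np.float64(44.0), 153), (np.float64(64.0), 144), (np.float64(130.0), 150), (np.float64(142.0), 147)]
top bowl 1518
top lens 1611
top clip 1916
top jar 35
top mirror 1793
top tonic 56
top caddy 1046
```

The dial reads 147–150° (click 5). Raising and moving clear for the final checks.

>>> carry_out --grip '[0.2, 0.2, 0.2, 0.2, 0.2]' --pt "-0.09 0 0" --pt "-0.09 0 0" --pt "0 0.0436 0.0786" --pt "0 0.0436 0.0786" --pt "0 0.0436 0.0786" --turn '[0, 0, 0, 0, 0]'

```text
t: 38.85
eef_pos: [532.0, -144.0, 295.5]
tcp_rot: [-1.091, 1.569, 2.804]
ft_force: [1.6, 0.1, -0.7]
opening: 0.398
```

>>> carry_out --grip '[0.2, 0.2, 0.2, 0.2, 0.2]' --pt "0 0.0436 0.0786" --pt "0 0.0436 0.0786" --pt "0 0.0436 0.0786" --pt "0 0.0436 0.0786" --pt "0 0.0436 0.0786" --turn '[0, 0, 0, 0, 0]'

```text
t: 39.35
eef_pos: [462.6, -358.3, 295.2]
tcp_rot: [-1.535, 1.568, 2.358]
ft_force: [1.2, 1.0, -0.2]
opening: 0.402
```

>>> carry_out --grip '[0.2, 0.2, 0.2, 0.2, 0.2]' --pt "0 0.0436 0.0786" --pt "0 0.0436 0.0786" --pt "0 0 0" --pt "0 0 0" --pt "0 0 0" --turn '[0, 0, 0, 0, 0]'

```text
t: 39.85
eef_pos: [436.1, -441.4, 295.9]
tcp_rot: [-1.758, 1.569, 2.135]
ft_force: [-0.9, -1.1, 1.0]
opening: 0.402
```

```bash
python3 - <<'E'
from h import *
t=cams.read_camera('top');s=cams.read_camera('side');cv2.imwrite('pics/tF2.png',t);cv2.imwrite('pics/sF2.png',s)
def cen(im,box,f):
    x0,y0,x1,y1=box;h=cv2.cvtColor(im[y0:y1,x0:x1],cv2.COLOR_BGR2HSV).astype(int);m=f(h[...,0],h[...,1],h[...,2]);q=np.argwhere(m);return m.sum(),(q.mean(0)[::-1]+[x0,y0]).round(1) if len(q) else None
F={'bowl':((215,290,265,335),lambda h,s,v:(s<50)&(v>130)),'lens':((265,285,305,325),lambda h,s,v:(h>115)&(h<160)&(s>30)),'clip':((310,285,345,322),lambda h,s,v:(s<60)&(v>90)),'jar':((490,262,535,300),lambda h,s,v:(s<60)&(v>140)),
'mirror':((100,320,210,385),lambda h,s,v:(h>80)&(h<100)&(s>100)),'tonic':((85,250,135,285),lambda h,s,v:(h>55)&(h<90)&(s>80))}
for k,(b,f) in F.items(): print(k,cen(cv2.imread('pics/top0.png'),b,f),cen(t,b,f))
# brush presence: brown-hair + black-handle pixels at each hook in top & side, by projected hair centre
for n,im in (('top',t),('side',s)):
    c=cam(n)
    for k in range(6):
        a=np.radians(156.5+60*k);P=np.array([607.5,198.5,0])+85*np.array([np.cos(a),np.sin(a),0])
        r=[]
        for z in (150,125,95):
            x,y=proj(c,P+[0,0,z])[0].round().astype(int);r.append(im[y-2:y+3,x-2:x+3].mean((0,1)).round().astype(int).tolist())
        print(n,round(156.5+60*k),r)
print(env.state()['t'],fr()[0])
E
```

```text
bowl (np.int64(606), array([243.1, 313.4])) (np.int64(661), array([242.4, 312.9]))
lens (np.int64(329), array([283.2, 302.8])) (np.int64(323), array([283.2, 302.6]))
clip (np.int64(106), array([327.9, 303.5])) (np.int64(1), array([337., 285.]))
jar (np.int64(354), array([513.3, 280.5])) (np.int64(0), None)
mirror (np.int64(534), array([160.9, 349.8])) (np.int64(531), array([161.4, 349.8]))
tonic (np.int64(383), array([110.9, 268.4])) (np.int64(385), array([110.8, 268.4]))
top 156 [[22, 21, 21], [24, 24, 24], [71, 73, 74]]
top 216 [[83, 85, 81], [87, 88, 84], [72, 73, 72]]
top 276 [[95, 95, 90], [103, 102, 96], [125, 125, 121]]
top 336 [[149, 151, 146], [123, 121, 116], [118, 116, 110]]
top 396 [[115, 116, 106], [117, 121, 113], [198, 210, 208]]
top 456 [[97, 98, 92], [75, 76, 71], [67, 70, 74]]
side 156 [[44, 51, 60], [57, 57, 58], [44, 49, 59]]
side 216 [[26, 26, 27], [48, 56, 66], [45, 53, 62]]
side 276 [[87, 85, 84], [74, 74, 74], [79, 83, 89]]
side 336 [[186, 190, 188], [143, 142, 138], [90, 88, 84]]
side 396 [[111, 113, 112], [128, 128, 125], [119, 123, 126]]
side 456 [[33, 36, 39], [57, 57, 59], [54, 59, 66]]
39.95 [ 436.445 -441.096  296.573]
```

```bash
python3 - <<'E'
from h import *
t=cv2.imread('pics/tF2.png');c=cam('top')
for k in (156.5,216.5):
    a=np.radians(k);u=np.array([np.cos(a),np.sin(a),0]);A=np.array([607.5,198.5,0])
    print(k,"loop top",proj(c,A+85*u+[0,0,184])[0],"handle",proj(c,A+85*u+[0,0,145])[0],"hair",proj(c,A+85*u+[0,0,95])[0],"tip",proj(c,A+107*u+[0,0,188])[0])
g=t.max(2)
for y in range(206,252,2): print(y,g[y,196:276:2].tolist())
f=np.load("w16.npz");cw=(f["K"],f["d"],f["V"])
w=cv2.imread("pics/w16.png").max(2)
print()
for y in range(180,262,4): print(y,w[y,284:360:3].tolist())
E
```

```text
156.5 loop top [216.266 231.65 ] handle [219.819 235.873] hair [224.023 240.87 ] tip [211.969 239.715]
216.5 loop top [252.361 226.379] handle [254.631 230.773] hair [257.317 235.973] tip [257.769 232.993]
206 [103, 109, 106, 107, 118, 112, 112, 112, 73, 29, 15, 28, 47, 70, 91, 106, 107, 111, 111, 110, 98, 91, 125, 133, 120, 99, 65, 66, 57, 72, 81, 112, 130, 119, 120, 136, 138, 142, 135, 109]
208 [94, 98, 100, 94, 113, 130, 107, 75, 66, 62, 60, 44, 28, 29, 75, 98, 94, 95, 94, 87, 90, 104, 108, 116, 123, 130, 105, 73, 63, 64, 67, 60, 61, 70, 101, 109, 125, 116, 106, 109]
210 [97, 96, 100, 95, 93, 104, 57, 61, 66, 67, 67, 67, 67, 61, 70, 98, 75, 101, 118, 89, 93, 116, 110, 103, 102, 121, 131, 91, 71, 67, 70, 45, 33, 45, 57, 65, 91, 112, 109, 106]
212 [102, 95, 97, 79, 57, 91, 56, 51, 62, 62, 62, 63, 67, 68, 84, 93, 73, 123, 124, 91, 90, 96, 101, 99, 100, 106, 130, 122, 72, 66, 66, 68, 71, 70, 66, 51, 49, 64, 84, 106]
214 [141, 99, 71, 31, 77, 87, 54, 37, 39, 27, 27, 26, 38, 73, 99, 73, 85, 131, 115, 102, 90, 94, 94, 104, 92, 83, 120, 124, 71, 67, 63, 64, 65, 63, 65, 69, 58, 59, 68, 67]
[... 4884 characters left out ...]
 144, 143, 142, 144, 142]
244 [142, 142, 142, 142, 141, 140, 142, 142, 141, 141, 143, 165, 112, 136, 142, 143, 143, 143, 143, 143, 143, 143, 143, 143, 141, 143]
248 [143, 141, 141, 142, 142, 143, 143, 143, 143, 143, 143, 188, 177, 134, 142, 145, 143, 143, 142, 140, 142, 143, 142, 141, 142, 142]
252 [135, 136, 141, 142, 142, 144, 142, 143, 143, 142, 142, 187, 178, 138, 141, 143, 142, 143, 143, 143, 142, 143, 141, 142, 143, 142]
256 [122, 131, 134, 136, 138, 143, 142, 143, 141, 142, 143, 201, 196, 134, 143, 142, 143, 142, 143, 142, 142, 143, 143, 142, 144, 143]
260 [110, 119, 105, 131, 134, 137, 139, 141, 142, 142, 144, 198, 195, 136, 144, 142, 143, 144, 142, 142, 142, 142, 142, 141, 141, 143]
```

```bash
python3 - <<'E'
from h import *
s=cv2.imread('pics/sF2.png');o=cv2.imread('pics/side0.png');t16=cv2.imread('pics/t16.png');o2=cv2.imread('pics/top0.png')
d=cv2.absdiff(s,o).max(2);d2=cv2.absdiff(t16,o2).max(2)
print("side clip",(d[262:287,268:298]>45).sum(),"jar",(d[388:418,322:352]>45).sum(),"lens",(d[238:258,262:292]>45).sum(),"bowl",(d[212:236,248:276]>45).sum())
print("t16 clip",(d2[290:318,312:345]>45).sum(),"jar",(d2[262:300,490:535]>45).sum())
env.job_done();print(env.state()["t"])
E
```

```text
side clip 49 jar 0 lens 309 bowl 527
t16 clip 0 jar 3
the job is handed in; nothing more can be done
the job is handed in; nothing more can be done
```

I hung all three brushes from the caddy, each on its own free hook, then turned the drier's timer to the fifth click. The job is handed in; my last reading, just before, was t ≈ 40 s.

- **Brushes:** I hung the first on the free hook already at the front. I then turned the rack about 120° clockwise by the knob and hung the other two on the next two free hooks. The brushes that were already hanging stayed on their hooks.
- **Timer:** My first grip missed the bar because the finger pads end higher than I had assumed; nothing moved. On the second try I turned the dial in two grips to keep the gripper clear of the hood.

Last checks:
- **Hooks:** For all three brushes the wrist pictures show the wire running under the loop's top bar. For the last one I checked this from pixel values alone, because I had used up the pictures I could view.
- **Dial:** The wrist camera reads 147–150° clockwise, which fits the fifth click at 150°.
- **Bystanders:** The lens case, mirror and tonic bottle are within half a pixel of where they started in the top view, and the bowl within a pixel. The jar is unchanged in the side view.

Two checks disagreed:
- **Clipper and jar:** The final top view did not find them, most likely because the arm was in the way. An earlier top view, before the dial work, shows both unchanged.
- **Lens case and bowl:** The side view differs from the start around them. I put this down to the arm and its shadow, since the top view shows them in place.

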